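# Nest the mugs for closing time

## Task

Closing up the cafe: the little four-footed wooden stand in the steel drip tray rocks because two of its feet are up on the tray's rib, so turn it until all four feet stand on the tray's floor. Then gently nest all the white mugs upright one in another on the middle of the stand, each fully home in the one below, with the handles fanned well apart so that no handle hangs over another. Last, close the top mug with the wooden lid, knob up, seated level on its rim; do not disturb the other tableware.

Things in the scene. Friction and masses are not known exactly. Their poses are not given: they have to be found in the camera images.
- tray: Fixed stainless drip tray, 200 mm (its x) by 170 mm (its y), origin at the centre of its underside, z up; floor at z = 3 mm, outer rim at 12 mm. A rib 10 mm wide, 6 mm above the floor, runs along its x axis through the middle and parts it into two flat wells. The stand clears the rib when it lies along it (its x on the tray's x) or across it.
- stand: Loose wooden stand, 0.2 kg: board 120 (its x) x 66 (its y) x 12 mm on four 14 mm square feet 18 mm high at x = +-50, y = +-24 mm. Origin at the centre of the feet's undersides, z up, board top at z = 30 mm. At the start two diagonal feet are on the rib and it leans 8 degrees. Grip it across its 66 mm width. With all feet on the tray's floor its origin is 3 mm above the tray's.
- mug1: White stoneware stacking mug, 0.19 kg, 74 mm high, upright on the table at the start. Origin at the centre of its underside, z up, x towards its handle. Tapered body (foot 40 mm wide, 54 mm at 44 mm up), then a straight collar 66 mm wide from 44 mm up to the rim at 74 mm; mouth 59 mm wide. 3 to 5 of the five mugs are there, all alike.
- mug2: Mug like mug1, may be absent. The handle of each mug is an ear 11 mm thick that leaves the collar 62 mm up, reaches out to 56 mm from the axis and hangs down, open below, to 24 mm above the foot, so that in a nest it hangs outside the collar of the mug below.
- mug3: Mug like mug1, may be absent. Nested fully home, a mug's collar stands on the rim of the mug below: its origin is 30 mm above the lower one's, with about 2 mm of sideways play. Handles less than about 15 degrees apart clash and hold it up askew.
- mug4: Mug like mug1, may be absent.
- mug5: Mug like mug1, may be absent.
- mug1_handle (a point): Middle of the hanging part of mug1's handle: 51 mm from the mug's axis along its x, 45 mm above its foot.
- mug2_handle (a point): Middle of the hanging part of mug2's handle: 51 mm from the mug's axis along its x, 45 mm above its foot.
- mug3_handle (a point): Middle of the hanging part of mug3's handle: 51 mm from the mug's axis along its x, 45 mm above its foot.
- mug4_handle (a point): Middle of the hanging part of mug4's handle: 51 mm from the mug's axis along its x, 45 mm above its foot.
- mug5_handle (a point): Middle of the hanging part of mug5's handle: 51 mm from the mug's axis along its x, 45 mm above its foot.
- lid: Loose round dark wooden lid, 50 g: disc 77 mm wide, on a plug 6 mm deep (44 mm wide below, 50 above), with a knob 24 mm wide and 22 mm high. Origin at the centre of the plug's underside, z up: disc from z = 6 to 14 mm, knob from 14 to 36 mm. Seated, the plug is in a mug's mouth and the disc on its rim: origin 68 mm above that mug's origin.
- cup_a: Bystander: white handleless cup, 96 mm wide, 64 mm high, origin at its underside.
- cup_b: Bystander: another such cup.
- sugar_jar: Bystander: glass jar with wooden cap, 70 mm wide, 110 mm high, origin at its underside.
- tea_tin: Bystander: steel tin, 72 mm wide, 80 mm high, origin at its underside.
Not all that is in view belongs to the job. Of the things like the lid, leave any that is blue or green; of the rest the smaller one is meant.

How it is judged:
On the way, in this order (a step that is already met when the one before it is completed fails the run):
1. the stand is level in the tray with all four feet on its floor, let go (angle between stand's own z axis and vertical below 0.03 rad and z of stand in the frame of tray between 0.001 and 0.005 m and horizontal distance between stand and tray below 0.04 m and linear speed of stand below 0.02 m/s and contact force between the fingers and stand below 0.2 N), for 0.3 s.
2. all mugs are nested on the middle of the stand, fully home and upright, handles fanned (angle between stand's own z axis and vertical below 0.03 rad and z of stand in the frame of tray between 0.001 and 0.005 m and horizontal distance between stand and tray below 0.04 m and linear speed of each of stand, mug1, mug2, mug3, mug4, mug5 below 0.02 m/s and ((z of mug1 in the frame of stand between 0.027 and 0.033 m and horizontal distance between mug1 and stand below 0.015 m) or (z of mug1 in the frame of mug2 between 0.027 and 0.033 m and horizontal distance between mug1 and mug2 below 0.006 m) or (z of mug1 in the frame of mug3 between 0.027 and 0.033 m and horizontal distance between mug1 and mug3 below 0.006 m) or (z of mug1 in the frame of mug4 between 0.027 and 0.033 m and horizontal distance between mug1 and mug4 below 0.006 m) or (z of mug1 in the frame of mug5 between 0.027 and 0.033 m and horizontal distance between mug1 and mug5 below 0.006 m)) and angle between each of mug1, mug2, mug3, mug4, mug5's own z axis and vertical below 0.05 rad and horizontal distance between each of mug1, mug2, mug3, mug4, mug5 and stand below 0.022 m and ((z of mug2 in the frame of stand between 0.027 and 0.033 m and horizontal distance between mug2 and stand below 0.015 m) or (z of mug2 in the frame of mug1 between 0.027 and 0.033 m and horizontal distance between mug2 and mug1 below 0.006 m) or (z of mug2 in the frame of mug3 between 0.027 and 0.033 m and horizontal distance between mug2 and mug3 below 0.006 m) or (z of mug2 in the frame of mug4 between 0.027 and 0.033 m and horizontal distance between mug2 and mug4 below 0.006 m) or (z of mug2 in the frame of mug5 between 0.027 and 0.033 m and horizontal distance between mug2 and mug5 below 0.006 m)) and ((z of mug3 in the frame of stand between 0.027 and 0.033 m and horizontal distance between mug3 and stand below 0.015 m) or (z of mug3 in the frame of mug1 between 0.027 and 0.033 m and horizontal distance between mug3 and mug1 below 0.006 m) or (z of mug3 in the frame of mug2 between 0.027 and 0.033 m and horizontal distance between mug3 and mug2 below 0.006 m) or (z of mug3 in the frame of mug4 between 0.027 and 0.033 m and horizontal distance between mug3 and mug4 below 0.006 m) or (z of mug3 in the frame of mug5 between 0.027 and 0.033 m and horizontal distance between mug3 and mug5 below 0.006 m)) and ((z of mug4 in the frame of stand between 0.027 and 0.033 m and horizontal distance between mug4 and stand below 0.015 m) or (z of mug4 in the frame of mug1 between 0.027 and 0.033 m and horizontal distance between mug4 and mug1 below 0.006 m) or (z of mug4 in the frame of mug2 between 0.027 and 0.033 m and horizontal distance between mug4 and mug2 below 0.006 m) or (z of mug4 in the frame of mug3 between 0.027 and 0.033 m and horizontal distance between mug4 and mug3 below 0.006 m) or (z of mug4 in the frame of mug5 between 0.027 and 0.033 m and horizontal distance between mug4 and mug5 below 0.006 m)) and ((z of mug5 in the frame of stand between 0.027 and 0.033 m and horizontal distance between mug5 and stand below 0.015 m) or (z of mug5 in the frame of mug1 between 0.027 and 0.033 m and horizontal distance between mug5 and mug1 below 0.006 m) or (z of mug5 in the frame of mug2 between 0.027 and 0.033 m and horizontal distance between mug5 and mug2 below 0.006 m) or (z of mug5 in the frame of mug3 between 0.027 and 0.033 m and horizontal distance between mug5 and mug3 below 0.006 m) or (z of mug5 in the frame of mug4 between 0.027 and 0.033 m and horizontal distance between mug5 and mug4 below 0.006 m)) and horizontal distance between mug1_handle and mug2_handle above 0.02 m and horizontal distance between each of mug1_handle, mug2_handle and mug3_handle above 0.02 m and horizontal distance between each of mug1_handle, mug2_handle, mug3_handle and mug4_handle above 0.02 m and horizontal distance between each of mug1_handle, mug2_handle, mug3_handle, mug4_handle and mug5_handle above 0.02 m), for 0.3 s.
3. the lid is seated level on the top mug (((z of lid in the frame of mug1 between 0.065 and 0.071 m and horizontal distance between lid and mug1 below 0.007 m) or (z of lid in the frame of mug2 between 0.065 and 0.071 m and horizontal distance between lid and mug2 below 0.007 m) or (z of lid in the frame of mug3 between 0.065 and 0.071 m and horizontal distance between lid and mug3 below 0.007 m) or (z of lid in the frame of mug4 between 0.065 and 0.071 m and horizontal distance between lid and mug4 below 0.007 m) or (z of lid in the frame of mug5 between 0.065 and 0.071 m and horizontal distance between lid and mug5 below 0.007 m)) and angle between lid's own z axis and vertical below 0.05 rad and linear speed of lid below 0.02 m/s), for 0.2 s.
At the end, for the whole second after the job is handed in: Stand level (0.03 rad), feet on the tray floor, within 40 mm of its middle; mugs upright (0.05 rad), lowest within 15 mm of the stand's middle, others 30 +-3 mm above the one below, 6 mm off axis at most; handles 20 mm apart from above; lid level on the top mug (7 mm); all at rest (all of step 2 and all of step 3); the robot touches nothing.
It fails at once if cup_a is moved more than 25 mm or tipped (distance of cup_a from where it was at the start of the episode above 0.025 m or angle between cup_a's own z axis and vertical above 0.3 rad).
It fails at once if cup_b is moved more than 25 mm or tipped (distance of cup_b from where it was at the start of the episode above 0.025 m or angle between cup_b's own z axis and vertical above 0.3 rad).
It fails at once if sugar_jar is moved more than 25 mm or tipped (distance of sugar_jar from where it was at the start of the episode above 0.025 m or angle between sugar_jar's own z axis and vertical above 0.3 rad).
It fails at once if tea_tin is moved more than 25 mm or tipped (distance of tea_tin from where it was at the start of the episode above 0.025 m or angle between tea_tin's own z axis and vertical above 0.3 rad).
It fails at once if a mug is banged down on the stand or on another mug (over 60 N) (contact force between mug1 and mug2 above 60 N or contact force between any of mug1, mug2 and mug3 above 60 N or contact force between any of mug1, mug2, mug3 and mug4 above 60 N or contact force between any of mug1, mug2, mug3, mug4 and mug5 above 60 N or contact force between any of mug1, mug2, mug3, mug4, mug5 and stand above 60 N).
Of mug1, mug2, mug3, mug4, mug5 only 3 to 5 are there at a start; the rules pass over those that are not, and their reading is None.
At some moment in a run one of lid may be knocked a few centimetres aside while the robot is not near it.
It also fails if it takes over 210 s, if anything falls off the work surface, if the arm or the gripper's body presses on something with over 40 N, if the wrist force passes 120 N, or if a joint passes its speed limit or range.

## Robot

A 6-joint arm with a two-finger parallel gripper is mounted at the origin on the work surface. World frame = base frame: x ahead of the robot, y to its left, z up, the work surface at z = 0. Lengths are in m, angles in rad, forces in N, time in s.
With the tool pointing down it reaches from about 0.25 to 0.775 m from the base axis. Payload 4 kg.
Tool frame: the origin (TCP) lies between the finger pads; the fingertips stand 14 mm ahead of it and the grasp point (between the pads) lies 5 mm behind it; z points along the fingers, y is the direction in which the jaws open and shut (so a half turn about z gives the same grasp; the last joint's range is limited). The gripper opens to 94 mm and grips with 3 to 60 N. Pads are 16 mm wide; open, the fingers measure 119 mm over their backs; the gripper's body (75 mm by 177 mm) begins 78 mm behind the grasp point.
Start: joints at [-1.209, 0.087, 1.371, -0, 1.684, -0.103], TCP at [0.247, -0.492, 0.22] pointing down, gripper open.
Joint ranges: [-3.1, 3.1], [-0.76, 2.03], [0.27, 2.55], [-1.08, 4.22], [0.17, 2.65], [-2.57, 2.57]. Speed limits (rad/s): [2.79, 2.79, 3.14, 3.14, 3.14, 3.14].

## Interface

Orientations are given as [roll, pitch, yaw] about the fixed x, y, z axes, in that order (R = Rz(yaw) Ry(pitch) Rx(roll)).
In Python, from bench import robot, cams, spotter gives the robot as it stands.
- The arm moves only by the shell command python3 -m inch 'ROWS'. ROWS is JSON, a list of rows, each an object of numbers: "grip": the opening, from 0 (shut) to 1 (fully open); "dx", "dy", "dz": the shift along the tool's x, y, z in units of 25 mm (1.0 is 25 mm); "rx", "ry", "rz": the turn, a rotation vector about the tool's x, y, z in units of 5 degrees (1.0 is 5 degrees). A call has 1 to 12 rows; each row shifts and turns the pose as measured when the row begins, along the tool's axes as they then stand; what a row does not reach is not made up. A row lasts 1/8 s, in which the tool goes at most 62.5 mm and 10.7 degrees, less where a joint would pass 70% of its speed; a pose out of reach is approached as far as the arm can. A call is refused whole if a number of a shift passes 1 or a number of a turn 1, either way. A call with a gripper value outside its range is refused whole. The fingers move at their own pace and stop on an object; the grip force is fixed at half the most. Time passes only in rows, so rows that do not move let the fingers close. It gives the time, the measured TCP pose, the force and the opening at its end, in the units of the state.
- robot.get_obs(): the state, without advancing time (a new reading comes with each control period).
- cams.snapshot(name): name is "side" or "top"; returns a dict with "frame" (400x640x3 uint8, red, green, blue), "intrinsics" (3x3 intrinsics, pixels), "eye" and "orientation" of the camera in the world. Camera axes: x right, y up, looking along -z (the intrinsics and any distortion apply to the point x, -y, -z); pixel columns grow to the right and rows downward; lengths in m; the calibration is good to about 2 mm. A picture is of the moment at which its call begins. There is no depth.
- robot.close_job(): hands the job in, once; it reports no verdict.
Trained networks look in a picture, given as the dict that the camera call returned (one of the last four; its "shot" number tells which), for a name from the list of things; names that differ only in an ending like _2 or _b are one class to them, and where a whole thing is asked for, a point or a joint stands for the part that bears it (a point fixed in the world has none). Each returns a list of dicts, best first, with "score" (0 to 1); they miss things now and then, are a little off and sometimes report something else, mostly with a low value. They report only what shows in the picture. A call takes as long as a camera call. They do not tell look-alikes from the thing itself.
- spotter.regions_of(picture, query): "pixels" (400x640 bool, what is visible of it) and "extent" ([left, top, right, bottom] in pixels, round what is visible of it).
- spotter.place_of(picture, query): "pixel" ([column, row] in pixels: a listed point, or the origin of a listed thing).
The state is a dict: "time": time; "joint_positions": joint angles; "qvel": joint speeds; "joint_torque": joint torques, N m; "tool_pos": TCP position; "ee_rot": TCP orientation; "wrist_force": force on the tool from outside, world axes, zero at the start; "wrist_torque": the same for the moment, N m; "width": finger opening in m.
Only numpy, scipy, OpenCV 4.12 (cv2) and the standard library are available. Lean on these libraries where they do the work, as an engineer would, in place of code of your own. Each camera call takes 0.05 s, during which the arm holds its last target.

## Working session

There is one attempt and no reset: what is moved stays moved. The work goes in short steps, Python scripts to look and compute and a shell command to move; the robot and the scene stay as the last step left them, time stands still between calls to the robot, and variables do not carry over. Pictures are saved under pics/ and viewed, and the job is handed in when it is done.

```bash
ls -la; mkdir -p pics
python3 - <<'E'
from bench import robot,cams,spotter
import cv2,json
print(robot.get_obs())
for n in("side","top"):
    s=cams.snapshot(n); cv2.imwrite(f"pics/{n}0.png",s["frame"][...,::-1]); print(n,s["intrinsics"],s["eye"],s["orientation"],[k for k in s])
E
```

```text
total 12
drwxr-xr-x  3 agent agent 4096 Dec  6 07:10 .
drwxr-xr-x 23 root  root  4096 Dec  6 07:10 ..
drwxr-xr-x  2 agent agent 4096 Dec  6 07:10 pics
{'time': 0.0, 'joint_positions': array([-1.20908868e+00,  8.79135514e-02,  1.37223498e+00, -2.10586812e-05,
        1.68355915e+00, -1.03086383e-01]), 'qvel': array([ 0.0001759 , -0.00168937,  0.00067109,  0.00086361,  0.00099191,
       -0.00105377]), 'joint_torque': array([-1.07727003e-03, -3.40186930e+01, -3.02427685e+01,  7.16688344e-02,
        3.30369116e-02, -1.65475385e-04]), 'tool_pos': array([ 0.24634805, -0.49118019,  0.21833656]), 'ee_rot': array([-3.13948671e+00, -1.96824925e-04,  4.64791479e-01]), 'wrist_force': array([ 0.07189423, -0.45576669, -0.58641716]), 'wrist_torque': array([ 0.0297233 , -0.0564911 , -0.03227192]), 'width': 0.09426105366468623}
side [[369.41968752   0.         323.17013269]
 [  0.         369.41968752 199.0622642 ]
 [  0.           0.           1.        ]] [0.35175512 0.75050095 0.67321853] [ 0.96969473 -0.02253927 -2.90008258] ['frame', 'intrinsics', 'eye', 'orientation', 'shot']
top [[492.28116796   0.         316.22134125]
 [  0.         492.28116796 195.82629549]
 [  0.           0.           1.        ]] [ 0.39203186 -0.12544625  1.21385029] [ 0.13070115  0.01310224 -1.60005818] ['frame', 'intrinsics', 'eye', 'orientation', 'shot']
```

View pics/top0.png

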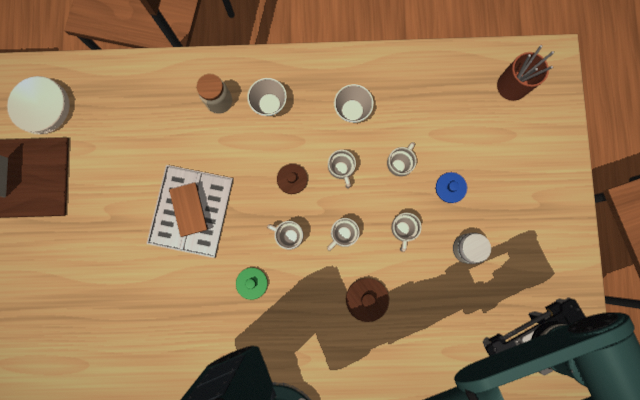

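View pics/side0.png

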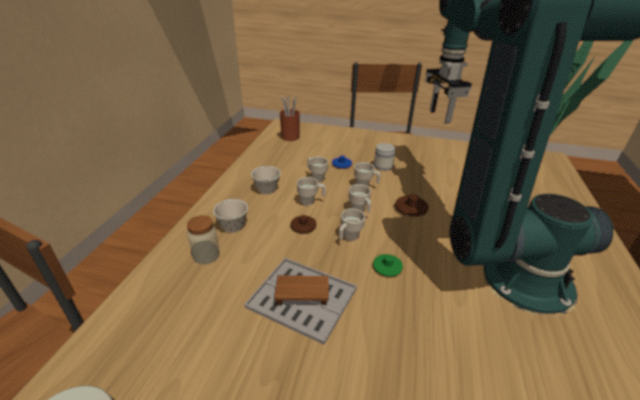

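The top view shows five mugs near columns 288–407 and rows 160–235. The tray and stand are at (190,210). The small brown lid is at (292,179), the large brown one at (367,299), and the blue and green lids also show.

```bash
cat > h.py <<'E'
from bench import robot,cams,spotter
import cv2,numpy as np
from scipy.spatial.transform import Rotation as R
from scipy.optimize import minimize
def proj(s,P):
    P=np.atleast_2d(P); Rm=R.from_euler('xyz',s["orientation"]).as_matrix()
    c=(P-s["eye"])@Rm; c=c*[1,-1,-1]
    u=c@np.array(s["intrinsics"]).T
    return u[:,:2]/u[:,2:]
def back(s,px,z):
    Rm=R.from_euler('xyz',s["orientation"]).as_matrix()
    d=np.linalg.inv(s["intrinsics"])@np.array([px[0],px[1],1.]); d=Rm@(d*[1,-1,-1])
    e=np.array(s["eye"]); return e+d*(z-e[2])/d[2]
def ring(r,z,n=40):
    a=np.linspace(0,2*np.pi,n,endpoint=False); return np.c_[r*np.cos(a),r*np.sin(a),0*a+z]
def box(x0,x1,y0,y1,z0,z1): return np.array([[x,y,z] for x in(x0,x1) for y in(y0,y1) for z in(z0,z1)])
mm=.001
MUG=[np.r_[ring(.020,0),ring(.027,.044)],np.r_[ring(.033,.044),ring(.033,.074)],
     box(.03,.056,-.0055,.0055,.056,.068),box(.046,.056,-.0055,.0055,.024,.066)]
LID=[np.r_[ring(.0385,.006),ring(.0385,.014)],np.r_[ring(.012,.014),ring(.012,.036)]]
STAND=[box(-.06,.06,-.033,.033,.018,.030)]
TRAY=[box(-.1,.1,-.085,.085,0,.012)]
def sil(s,model,pose,S=4):
    # pose x,y,z,roll,pitch,yaw
    m=np.zeros((400*S,640*S),np.uint8); Rm=R.from_euler('xyz',pose[3:]).as_matrix()
    for part in model:
        p=proj(s,part@Rm.T+pose[:3]); q=np.round((p+.5)*S-.5).astype(np.int32)
        cv2.fillConvexPoly(m,cv2.convexHull(q),1)
    return cv2.resize(m.astype(np.float32),(640,400),interpolation=cv2.INTER_AREA)
def fit(views,model,pose,free,steps):
    pose=np.array(pose,float)
    def f(v):
        p=pose.copy(); p[free]+=v*steps; c=0
        for s,mask in views:
            a=sil(s,model,p); c+=np.abs(a-mask).sum()/mask.sum()
        return c
    b=minimize(f,np.zeros(len(free)),method='Nelder-Mead',options=dict(initial_simplex=np.r_[[np.zeros(len(free))],np.eye(len(free))*2],xatol=.02,fatol=1e-4,maxiter=250))
    pose[free]+=b.x*np.array(steps); return pose,b.fun/len(views)
E
python3 - <<'E'
from h import *
st=cams.snapshot("top"); ss=cams.snapshot("side")
import pickle
det={}
for q in["mug1","mug1_handle","lid","stand","tray","cup_a","sugar_jar","tea_tin"]:
  for n,s in(("top",st),("side",ss)):
    try:
      r=spotter.regions_of(s,q); p=spotter.place_of(s,q)
    except Exception as e: print(q,e); continue
    det[q,n]=(r,p)
    print(q,n,"R",[(round(d["score"],2),list(map(int,d["extent"])),int(d["pixels"].sum())) for d in r])
    print("   P",[(round(d["score"],2),np.round(d["pixel"],1).tolist(),np.round(back(s,d["pixel"],.045 if 'handle' in q else 0)[:2],3).tolist()) for d in p])
pickle.dump((st,ss,det),open("d0.pkl","wb"))
E
```

```text
mug1 top R [(0.93, [326, 148, 357, 187], 750), (0.86, [391, 213, 423, 251], 783), (0.7, [386, 144, 419, 179], 715), (0.63, [266, 220, 305, 250], 715)]
   P [(0.87, [342.3, 237.2], [0.447, -0.175]), (0.86, [290.4, 235.6], [0.455, -0.048]), (0.79, [341.3, 170.3], [0.614, -0.179]), (0.78, [402.9, 226.5], [0.469, -0.325]), (0.68, [397.3, 165.9], [0.621, -0.319])]
mug1 side R [(0.79, [349, 183, 372, 214], 503), (0.64, [307, 156, 329, 181], 407), (0.61, [338, 208, 367, 242], 635), (0.56, [355, 165, 379, 188], 449)]
   P [(0.91, [356.9, 209.3], [0.457, -0.18]), (0.78, [352.7, 234.3], [0.449, -0.058]), (0.66, [306.9, 203.6], [0.615, -0.168]), (0.66, [317.7, 179.3], [0.619, -0.32]), (0.66, [301.3, 300.8], [0.521, 0.208]), (0.56, [361.8, 185.2], [0.465, -0.324]), (0.36, [323.0, 186.4], [0.591, -0.28]), (0.28, [299.6, 226.1], [0.605, -0.053])]
mug1_handle top R [(0.93, [393, 212, 421, 252], 744), (0.64, [269, 221, 302, 249], 611)]
   P []
mug1_handle side R [(0.97, [355, 160, 382, 185], 458)]
   P [(0.62, [378.5, 176.0], [0.412, -0.324])]
lid top R [(0.87, [436, 173, 470, 201], 695), (0.85, [34
[... 1193 characters left out ...]
89, -0.003]), (0.73, [353.1, 110.9], [0.767, -0.214]), (0.39, [291.3, 178.8], [0.597, -0.053])]
cup_a side R [(0.91, [216, 197, 248, 234], 879), (0.83, [252, 166, 281, 192], 640)]
   P [(0.87, [267.5, 189.2], [0.765, -0.213]), (0.56, [234.4, 226.7], [0.785, -0.001]), (0.18, [307.9, 162.5], [0.685, -0.427])]
sugar_jar top R [(0.97, [195, 76, 232, 113], 984)]
   P [(0.77, [214.4, 102.2], [0.802, 0.139])]
sugar_jar side R [(0.69, [186, 217, 222, 265], 1286)]
   P [(0.93, [201.7, 256.3], [0.813, 0.135])]
tea_tin top R [(0.81, [452, 233, 491, 263], 1003)]
   P [(0.74, [464.4, 249.0], [0.41, -0.472])]
tea_tin side R [(0.97, [377, 143, 394, 170], 486)]
   P [(0.71, [384.7, 165.6], [0.403, -0.484])]
```

Run:
```python
from h import *
import pickle
st,ss,det=pickle.load(open("d0.pkl","rb"))
# top sat mask
hsv=cv2.cvtColor(st["frame"],cv2.COLOR_RGB2HSV)
for nm,(u,v) in dict(a=(342,164),b=(401,161),c=(289,235),d=(345,233),e=(406,228),table=(320,200)).items():
    print(nm,hsv[v,u],hsv[v,u-12])
big=cv2.resize(st["frame"][130:265,260:430],None,fx=4,fy=4,interpolation=cv2.INTER_CUBIC)
sm=np.hstack([big,]);cv2.imwrite("pics/mz.png",sm[...,::-1])
m=(hsv[...,1]<75).astype(np.uint8)*255
cv2.imwrite("pics/ms.png",cv2.resize(m[130:265,260:430],None,fx=4,fy=4,interpolation=cv2.INTER_NEAREST))
```

```text
a [ 42  30 215] [ 15  55 120]
b [ 28  34 195] [ 23  39 181]
c [ 51  17 216] [ 16  56 113]
d [ 47  21 216] [ 14  53 120]
e [ 42  30 215] [ 26  32 157]
table [ 16 123 197] [ 17 115 201]
```

View pics/mz.png

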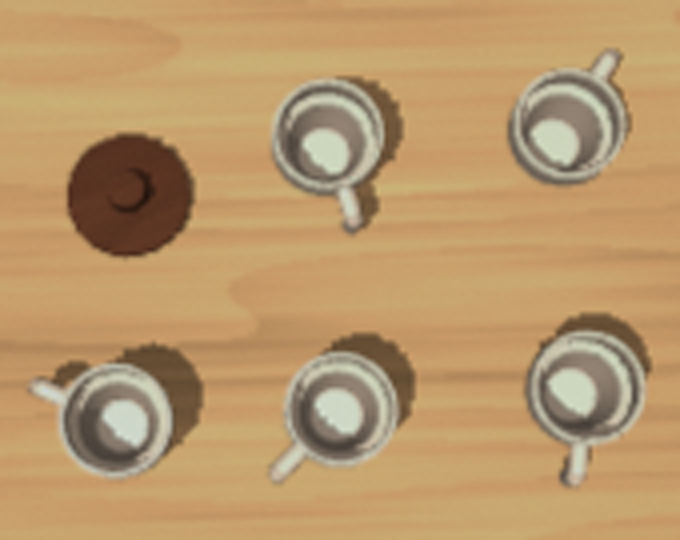

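View pics/ms.png

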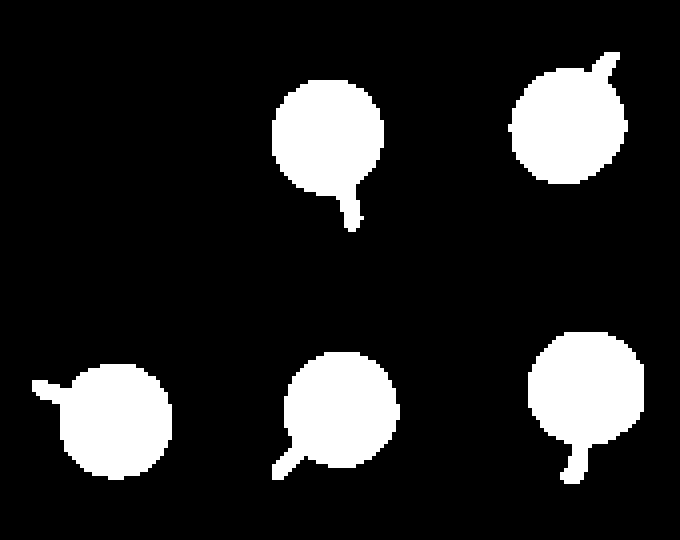

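The saturation mask separates all five mugs cleanly, handles included. Next I fit the poses.

```bash
cat >> h.py <<'E'
def comp(m,px):
    n,l=cv2.connectedComponents(m.astype(np.uint8),connectivity=4); px=np.round(px).astype(int)
    w=l[max(0,px[1]-4):px[1]+5,max(0,px[0]-4):px[0]+5].ravel(); w=w[w>0]
    if len(w)==0: return None
    return (l==np.bincount(w).argmax()).astype(np.float32)
def hsv(s): return cv2.cvtColor(s["frame"],cv2.COLOR_RGB2HSV)
def white(s): return hsv(s)[...,1]<75
def brown(s):
    h=hsv(s); return (h[...,1]>125)&(h[...,2]<150)&(h[...,0]<14)
def fitmug(s,xy,z=0,yaws=8,mask=None):
    if mask is None: mask=comp(white(s),proj(s,[[xy[0],xy[1],z+.05]])[0])
    best=None
    c=[]
    for y in np.arange(yaws)*2*np.pi/yaws:
        p=np.array([xy[0],xy[1],z,0,0,y]); c.append((np.abs(sil(s,MUG,p,1)-mask).sum(),y))
    c.sort()
    for _,y in c[:2]:
        r=fit([(s,mask)],MUG,[xy[0],xy[1],z,0,0,y],[0,1,5],[.005,.005,.25])
        if best is None or r[1]<best[1]: best=r
    return best
E
python3 - <<'E'
from h import *
import pickle
st,ss,det=pickle.load(open("d0.pkl","rb"))
for xy in[(.614,-.179),(.621,-.319),(.45,-.05),(.447,-.175),(.469,-.325)]:
    p,c=fitmug(st,xy); print("mug",np.round(p[:2],4),np.rad2deg(p[5]).round(1)%360,c.round(3))
    try:
        p,c=fitmug(ss,xy); print("  side",np.round(p[:2],4),np.rad2deg(p[5]).round(1)%360,c.round(3))
    except Exception as e: print(e)
b=brown(st);
for nm,s,model,P in (("lid",st,LID,[.597,-.06,0]),("lid",ss,LID,[.597,-.06,0]),("big",st,LID,[.291,-.224,0])):
    m=comp(brown(s),proj(s,[P])[0]); print(nm,m.sum()); p,c=fit([(s,m)],model,P+[0,0,0],[0,1],[.005,.005]); print(p[:2],c)
for s,n in((st,'top'),(ss,'side')):
  for nm,model in(("tray",TRAY),("stand",STAND)):
    m=det[nm,n][0][0]["pixels"].astype(np.float32)
    for y in(np.pi/2-.2,.2,):
        p,c=fit([(s,m)],model,[.525,.198,0.005 if nm=="stand" else 0,0,0,y],[0,1,5],[.005,.005,.2]); print(nm,n,p[:2],np.rad2deg(p[5]),c)
s=st;cv2.imwrite("pics/tz.png",np.hstack([cv2.resize(st["frame"][155:265,140:245],None,fx=4,fy=4,interpolation=3),cv2.resize(ss["frame"][250:350,235:365],(440,440),interpolation=3)[:440]])[...,::-1])
E
```

```text
mug [ 0.6191 -0.1772] 347.3 0.164
  side [ 0.6186 -0.1848] 246.6 0.495
mug [ 0.6212 -0.32  ] 326.4 0.072
  side [ 0.6224 -0.3149] 101.8 0.596
mug [ 0.454  -0.0475] 39.3 0.153
  side [ 0.4542 -0.0545] 262.7 0.714
mug [ 0.4564 -0.1785] 322.0 0.147
  side [ 0.4557 -0.177 ] 272.4 0.773
mug [ 0.4652 -0.3226] 169.7 0.074
  side [ 0.4607 -0.322 ] 217.2 0.812
lid 728.0
[ 0.595926  -0.0552506] 0.06395947933197021
lid 318.0
[ 0.59620635 -0.05662432] 0.29186320304870605
big 1493.0
[ 0.29031641 -0.22492773] 0.4281229078769684
tray top [0.52496532 0.19909618] 89.21795576191906 0.6845383048057556
tray top [0.52508102 0.19854294] -12.800163196790043 0.3474593460559845
stand top [0.52619571 0.19788151] 13.63097142024397 0.05721118301153183
stand top [0.52612188 0.19784623] 13.713481045948994 0.05721118301153183
tray side [0.50498953 0.18834315] 77.06719878185028 0.6736924052238464
tray side [0.52194765 0.19950517] -13.312141201172311 0.3762142062187195
stand side [0.52340166 0.19467527] 13.131624178569565 0.07949601113796234
stand side [0.52304426 0.19541103] 14.14284967443556 0.08094634115695953
```

View pics/tz.png

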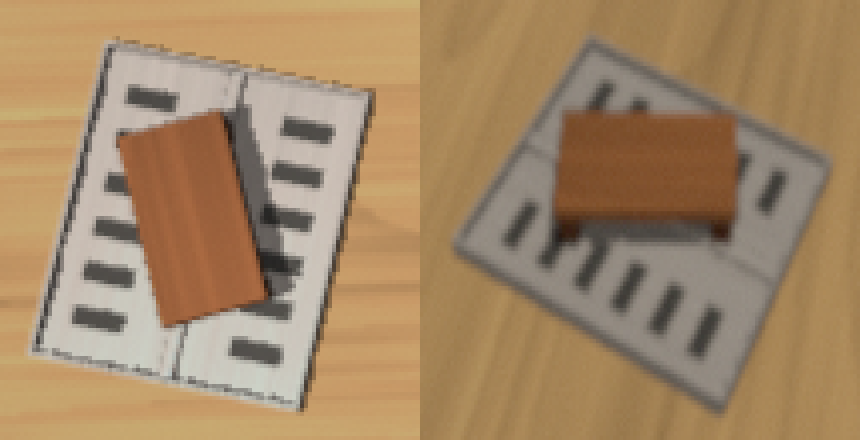

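```bash
sed -i 's/yaws=8/yaws=36/; s/\[.005,.005,.25\]/[.002,.002,.06]/' h.py
python3 - <<'E'
from h import *
import pickle
st,ss,det=pickle.load(open("d0.pkl","rb"))
for xy in[(.614,-.179),(.621,-.319),(.45,-.05),(.447,-.175),(.469,-.325)]:
    p,c=fitmug(st,xy); print("mug",np.round(p[:2],4),np.rad2deg(p[5]).round(1)%360,c.round(3))
    i=np.argmin([np.hypot(*(back(ss,d["pixel"],0)[:2]-xy)) for d in det["mug1","side"][1]])
def hull(m):
    c,_=cv2.findContours(m.astype(np.uint8),0,1); c=max(c,key=cv2.contourArea); h=cv2.convexHull(c); o=np.zeros(m.shape,np.uint8); cv2.fillConvexPoly(o,h,1); return o.astype(np.float32)
for s,n in((st,'top'),(ss,'side')):
    m=hull(det["tray",n][0][0]["pixels"]|det["stand",n][0][0]["pixels"])
    p,c=fit([(s,m)],TRAY,[.525,.198,0,0,0,-.22],[0,1,5],[.002,.002,.05]); print("tray",n,p[:2],np.rad2deg(p[5]),c)
    ov=s["frame"].copy(); 
vs=[(s,hull(det["stand",n][0][0]["pixels"])) for s,n in((st,'top'),(ss,'side'))]
for p0 in ([0,0],[.1,0],[-.1,0],[0,.1],[0,-.1]):
    p,c=fit(vs,STAND,[.525,.197,.008]+p0+[.24],[0,1,2,3,4,5],[.002,.002,.002,.03,.03,.05]); print("stand",p[:3],np.rad2deg(p[3:]),c)
E
```

```text
mug [ 0.6194 -0.177 ] 195.7 0.064
mug [ 0.6211 -0.3197] 325.4 0.07
mug [ 0.4541 -0.0475] 64.4 0.058
mug [ 0.4564 -0.1785] 338.3 0.15
mug [ 0.4651 -0.3222] 170.9 0.074
tray top [0.52395596 0.19810531] -12.996564191748588 0.03387542441487312
tray side [0.52152903 0.1996512 ] -13.228451379210126 0.015347732231020927
stand [0.5271203  0.19624761 0.00266983] [-5.19428321 -4.03124161 13.24191692] 0.07971487939357758
stand [0.52348726 0.19901266 0.00749446] [ 4.48363187  1.36719896 14.33264047] 0.12035119533538818
stand [0.52498427 0.19476071 0.00217324] [-7.15144153  2.24201031 13.63353701] 0.07766500860452652
stand [0.52312227 0.19755304 0.00312492] [-0.33172214  5.44360811 14.45204331] 0.10349474102258682
stand [0.52502    0.19561512 0.00342442] [-5.76769141  1.53448517 14.66392967] 0.08184319734573364
```

```bash
cat >> h.py <<'E'
def plan(x,y,z,yawdeg=None,per=1.0):
    """tool straight down: total units needed, and per-row numbers"""
    o=robot.get_obs(); p=o["tool_pos"]; yaw=o["ee_rot"][2]; d=np.array([x,y,z])-p
    t=np.array([d[0]*np.cos(yaw)+d[1]*np.sin(yaw), d[0]*np.sin(yaw)-d[1]*np.cos(yaw), -d[2]])/.025
    rz=0
    if yawdeg is not None: rz=-((yawdeg-np.rad2deg(yaw)+180)%360-180)/5
    print("t",round(o["time"],2),"pos",p.round(4),"rpy",np.rad2deg(o["ee_rot"]).round(2),"j1,j6",o["joint_positions"][[0,5]].round(2),"w",round(o["width"],4),"F",o["wrist_force"].round(1))
    n=max(1,int(np.ceil(np.abs(t).max()/per))); print("units",t.round(2),"rz",round(rz,2),"| rows",n,(t/n).round(3))
E
python3 - <<'E'
from h import *
import pickle
st,ss,det=pickle.load(open("d0.pkl","rb"))
for xy in[(.456,-.178),(.453,-.182)]:
    p,c=fitmug(st,xy); print("mug",np.round(p[:2],4),np.rad2deg(p[5]).round(1)%360,c.round(3))
E
python3 -m inch '[{"dx":0.93,"dy":-0.82},{"dx":0.93,"dy":-0.82},{"dx":0.93,"dy":-0.82},{"dx":0.93,"dy":-0.82}]'
```

```text
mug [ 0.4568 -0.1787] 133.3 0.045
mug [ 0.4569 -0.179 ] 132.9 0.044invalid input at $[0]: expected keys grip, dx, dy, dz, rx, ry, rz
```

```bash
python3 -m inch '[{"grip":1,"dx":0.93,"dy":-0.82,"dz":0,"rx":0,"ry":0,"rz":0},{"grip":1,"dx":0.93,"dy":-0.82,"dz":0,"rx":0,"ry":0,"rz":0},{"grip":1,"dx":0.93,"dy":-0.82,"dz":0,"rx":0,"ry":0,"rz":0},{"grip":1,"dx":0.93,"dy":-0.82,"dz":0,"rx":0,"ry":0,"rz":0}]'; python3 -c "
from h import *
plan(.525,.197,.12,13.7)"
```

```text
time: 2.3
tool_pos: [0.2933, -0.3753, 0.2189]
ee_rot: [-3.141, -0.0, 0.461]
wrist_force: [-0.0, 0.2, 1.0]
width: 0.0941
t 2.3 pos [ 0.2933 -0.3753  0.2189] rpy [-179.98   -0.     26.4 ] j1,j6 [-1.03  0.08] w 0.0941 F [-0.   0.2  1. ]
units [ 18.48 -16.38   3.96] rz 2.54 | rows 19 [ 0.973 -0.862  0.208]
```

```bash
python3 -m inch '[{"grip":1,"dx":0.97,"dy":-0.86,"dz":0.1,"rx":0,"ry":0,"rz":0},{"grip":1,"dx":0.97,"dy":-0.86,"dz":0.1,"rx":0,"ry":0,"rz":0},{"grip":1,"dx":0.97,"dy":-0.86,"dz":0.1,"rx":0,"ry":0,"rz":0},{"grip":1,"dx":0.97,"dy":-0.86,"dz":0.1,"rx":0,"ry":0,"rz":0},{"grip":1,"dx":0.97,"dy":-0.86,"dz":0.1,"rx":0,"ry":0,"rz":0},{"grip":1,"dx":0.97,"dy":-0.86,"dz":0.1,"rx":0,"ry":0,"rz":0},{"grip":1,"dx":0.97,"dy":-0.86,"dz":0.1,"rx":0,"ry":0,"rz":0},{"grip":1,"dx":0.97,"dy":-0.86,"dz":0.1,"rx":0,"ry":0,"rz":0},{"grip":1,"dx":0.97,"dy":-0.86,"dz":0.1,"rx":0,"ry":0,"rz":0.8},{"grip":1,"dx":0.97,"dy":-0.86,"dz":0.1,"rx":0,"ry":0,"rz":0.9},{"grip":1,"dx":0.97,"dy":-0.86,"dz":0.1,"rx":0,"ry":0,"rz":0.8}]'; python3 -c "
from h import *
plan(.525,.197,.10,13.7)"
```

```text
time: 3.68
tool_pos: [0.4375, -0.0371, 0.1927]
ee_rot: [3.137, -0.005, 0.234]
wrist_force: [-0.3, 0.1, -0.2]
width: 0.0942
t 3.67 pos [ 0.4375 -0.0371  0.1927] rpy [179.74  -0.3   13.43] j1,j6 [-0.21  1.12] w 0.0942 F [-0.3  0.1 -0.2]
units [ 5.58 -8.29  3.71] rz -0.05 | rows 9 [ 0.62  -0.922  0.412]
```

```bash
python3 -m inch '[{"grip":1,"dx":0.62,"dy":-0.92,"dz":0.4,"rx":0,"ry":0,"rz":0},{"grip":1,"dx":0.62,"dy":-0.92,"dz":0.4,"rx":0,"ry":0,"rz":0},{"grip":1,"dx":0.62,"dy":-0.92,"dz":0.4,"rx":0,"ry":0,"rz":0},{"grip":1,"dx":0.62,"dy":-0.92,"dz":0.4,"rx":0,"ry":0,"rz":0},{"grip":1,"dx":0.62,"dy":-0.92,"dz":0.4,"rx":0,"ry":0,"rz":0},{"grip":1,"dx":0.62,"dy":-0.92,"dz":0.4,"rx":0,"ry":0,"rz":0},{"grip":1,"dx":0.62,"dy":-0.92,"dz":0.4,"rx":0,"ry":0,"rz":0},{"grip":1,"dx":0.62,"dy":-0.92,"dz":0.4,"rx":0,"ry":0,"rz":0},{"grip":1,"dx":0.62,"dy":-0.92,"dz":0.4,"rx":0,"ry":0,"rz":0},{"grip":1,"dx":0,"dy":0,"dz":0,"rx":0,"ry":0,"rz":0}]'; python3 -c "
from h import *
plan(.525,.197,.025,13.7)
s=cams.snapshot('top');t=cams.snapshot('side')
cv2.imwrite('pics/g1.png',np.hstack([cv2.resize(s['frame'][130:290,110:270],(400,400),interpolation=3),cv2.resize(t['frame'][200:350,220:380],(400,400),interpolation=3)])[...,::-1])"
```

```text
time: 4.92
tool_pos: [0.529, 0.2061, 0.1004]
ee_rot: [3.135, -0.008, 0.238]
wrist_force: [0.2, -0.6, -1.1]
width: 0.0942
t 4.92 pos [0.529  0.2061 0.1004] rpy [179.64  -0.44  13.61] j1,j6 [0.28 1.61] w 0.0942 F [ 0.2 -0.6 -1.1]
units [-0.24  0.32  3.02] rz -0.02 | rows 4 [-0.06   0.079  0.754]
```

View pics/g1.png

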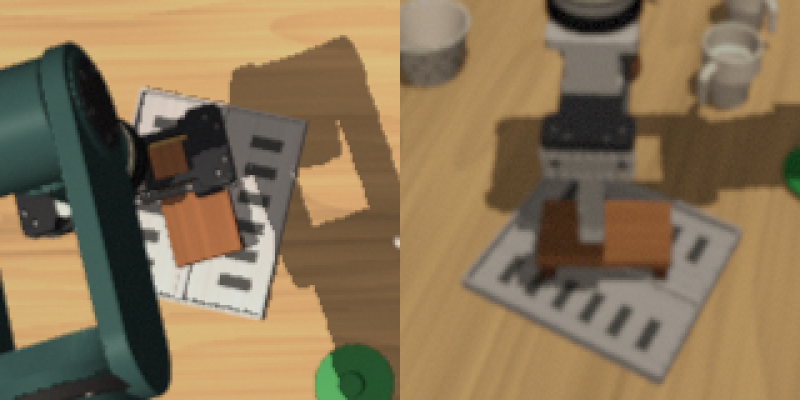

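The gripper is centred over the stand with the jaws across its width. I descend and grip.

```bash
python3 -m inch '[{"grip":1,"dx":-0.12,"dy":0.17,"dz":0.5,"rx":0.04,"ry":0.05,"rz":0},{"grip":1,"dx":-0.12,"dy":0.17,"dz":0.5,"rx":0,"ry":0,"rz":0},{"grip":1,"dx":0,"dy":0,"dz":0.5,"rx":0,"ry":0,"rz":0},{"grip":1,"dx":0,"dy":0,"dz":0.5,"rx":0,"ry":0,"rz":0},{"grip":1,"dx":0,"dy":0,"dz":0.5,"rx":0,"ry":0,"rz":0},{"grip":1,"dx":0,"dy":0,"dz":0.45,"rx":0,"ry":0,"rz":0},{"grip":1,"dx":0,"dy":0,"dz":0,"rx":0,"ry":0,"rz":0}]'; python3 -c "
from h import *
plan(.525,.197,.025,13.7)"
```

```text
time: 5.9
tool_pos: [0.5254, 0.1913, 0.0227]
ee_rot: [3.138, -0.013, 0.232]
wrist_force: [-0.0, 0.4, 0.0]
width: 0.0941
t 5.9 pos [0.5254 0.1913 0.0227] rpy [179.77  -0.74  13.31] j1,j6 [0.25 1.59] w 0.0941 F [-0.   0.4  0. ]
units [ 0.04 -0.22 -0.09] rz -0.08 | rows 1 [ 0.038 -0.225 -0.093]
```

```bash
python3 -m inch '[{"grip":1,"dx":0,"dy":-0.2,"dz":-0.06,"rx":0,"ry":0.1,"rz":0},{"grip":1,"dx":0,"dy":0,"dz":0,"rx":0,"ry":0,"rz":0},{"grip":0.6,"dx":0,"dy":0,"dz":0,"rx":0,"ry":0,"rz":0},{"grip":0.5,"dx":0,"dy":0,"dz":0,"rx":0,"ry":0,"rz":0},{"grip":0.5,"dx":0,"dy":0,"dz":0,"rx":0,"ry":0,"rz":0},{"grip":0.5,"dx":0,"dy":0,"dz":0,"rx":0,"ry":0,"rz":0}]'; python3 -c "
from h import *
plan(.523,.199,.025,-13.1)"
```

```text
time: 6.65
tool_pos: [0.5256, 0.1975, 0.0264]
ee_rot: [3.138, -0.027, 0.233]
wrist_force: [0.6, -0.1, -0.4]
width: 0.0657
t 6.65 pos [0.5256 0.1975 0.0264] rpy [179.81  -1.52  13.34] j1,j6 [0.26 1.6 ] w 0.0657 F [ 0.6 -0.1 -0.4]
units [-0.09 -0.08  0.06] rz 5.29 | rows 1 [-0.087 -0.081  0.056]
```

```bash
python3 -m inch '[{"grip":0.5,"dx":0,"dy":0,"dz":-0.4,"rx":0,"ry":0,"rz":0},{"grip":0.5,"dx":0,"dy":0,"dz":-0.4,"rx":0,"ry":-0.15,"rz":0},{"grip":0.5,"dx":0,"dy":0,"dz":0,"rx":0,"ry":-0.15,"rz":0.9},{"grip":0.5,"dx":0,"dy":0,"dz":0,"rx":0,"ry":0,"rz":0.9},{"grip":0.5,"dx":0,"dy":0,"dz":0,"rx":0,"ry":0,"rz":0.9},{"grip":0.5,"dx":0,"dy":0,"dz":0,"rx":0,"ry":0,"rz":0.9},{"grip":0.5,"dx":0,"dy":0,"dz":0,"rx":0,"ry":0,"rz":0.9},{"grip":0.5,"dx":0,"dy":0,"dz":0,"rx":0,"ry":0,"rz":0.8},{"grip":0.5,"dx":0,"dy":0,"dz":0,"rx":0,"ry":0,"rz":0}]'; python3 -c "
from h import *
plan(.523,.199,.025,-13.1)
s=cams.snapshot('top');t=cams.snapshot('side')
cv2.imwrite('pics/g2.png',np.hstack([cv2.resize(s['frame'][130:290,110:270],(400,400),interpolation=3),cv2.resize(t['frame'][200:350,220:380],(400,400),interpolation=3)])[...,::-1])"
```

```text
time: 7.78
tool_pos: [0.5259, 0.1968, 0.0508]
ee_rot: [3.137, 0.0, -0.245]
wrist_force: [-0.2, -0.2, -1.7]
width: 0.0657
t 7.78 pos [0.5259 0.1968 0.0508] rpy [ 1.7974e+02  2.0000e-02 -1.4030e+01] j1,j6 [0.26 2.08] w 0.0657 F [-0.2 -0.2 -1.7]
units [-0.13 -0.06  1.03] rz -0.19 | rows 2 [-0.067 -0.028  0.517]
```

View pics/g2.png

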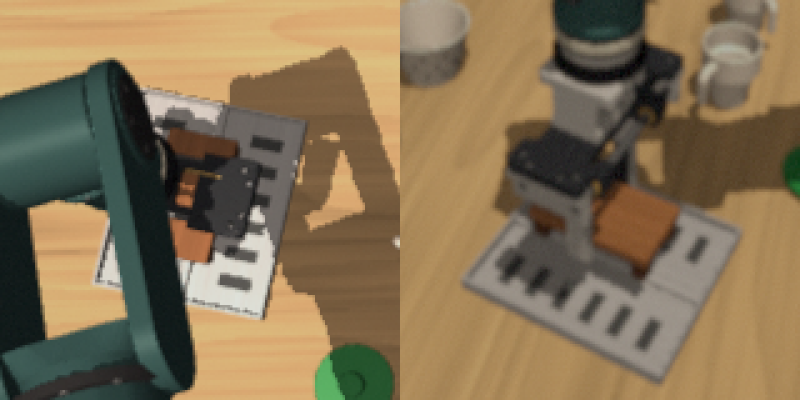

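```bash
python3 -m inch '[{"grip":0.5,"dx":-0.1,"dy":-0.05,"dz":0.35,"rx":0,"ry":0,"rz":-0.15},{"grip":0.5,"dx":0,"dy":0,"dz":0.35,"rx":0,"ry":0,"rz":0},{"grip":0.5,"dx":0,"dy":0,"dz":0.15,"rx":0,"ry":0,"rz":0},{"grip":0.5,"dx":0,"dy":0,"dz":0.1,"rx":0,"ry":0,"rz":0},{"grip":0.5,"dx":0,"dy":0,"dz":0,"rx":0,"ry":0,"rz":0}]';python3 -m inch '[{"grip":0.5,"dx":0,"dy":0,"dz":0.05,"rx":0,"ry":0,"rz":0},{"grip":0.5,"dx":0,"dy":0,"dz":0,"rx":0,"ry":0,"rz":0}]'
```

```text
time: 8.5
tool_pos: [0.5228, 0.1985, 0.0244]
ee_rot: [3.136, 0.002, -0.229]
wrist_force: [0.6, 0.1, -2.5]
width: 0.0656
time: 8.75
tool_pos: [0.5232, 0.1986, 0.0235]
ee_rot: [3.136, 0.002, -0.229]
wrist_force: [-1.0, 0.5, -2.7]
width: 0.0656
```

```bash
python3 -m inch '[{"grip":0.5,"dx":0,"dy":0,"dz":0.05,"rx":0,"ry":0,"rz":0},{"grip":0.5,"dx":0,"dy":0,"dz":0,"rx":0,"ry":0,"rz":0}]'
```

```text
time: 9.0
tool_pos: [0.5234, 0.1986, 0.0226]
ee_rot: [3.137, 0.001, -0.229]
wrist_force: [-1.0, 0.6, -1.8]
width: 0.0655
```

```bash
python3 -m inch '[{"grip":0.5,"dx":0,"dy":0,"dz":0.06,"rx":0,"ry":0,"rz":0},{"grip":0.5,"dx":0,"dy":0,"dz":0.06,"rx":0,"ry":0,"rz":0},{"grip":0.5,"dx":0,"dy":0,"dz":0,"rx":0,"ry":0,"rz":0}]'
```

```text
time: 9.38
tool_pos: [0.5237, 0.1989, 0.021]
ee_rot: [3.137, -0.0, -0.229]
wrist_force: [-1.1, -0.1, -1.2]
width: 0.0657
```

```bash
python3 -m inch '[{"grip":0.5,"dx":0,"dy":0,"dz":0.06,"rx":0,"ry":0,"rz":0},{"grip":0.5,"dx":0,"dy":0,"dz":0.06,"rx":0,"ry":0,"rz":0},{"grip":0.5,"dx":0,"dy":0,"dz":0,"rx":0,"ry":0,"rz":0}]';python3 -c "
from h import *
s=cams.snapshot('top');t=cams.snapshot('side')
cv2.imwrite('pics/g3.png',np.hstack([cv2.resize(s['frame'][130:290,110:270],(400,400),interpolation=3),cv2.resize(t['frame'][200:350,220:380],(400,400),interpolation=3)])[...,::-1])"
```

```text
time: 9.75
tool_pos: [0.524, 0.199, 0.0208]
ee_rot: [3.138, -0.001, -0.229]
wrist_force: [-0.4, -0.8, 0.2]
width: 0.0661
```

View pics/g3.png

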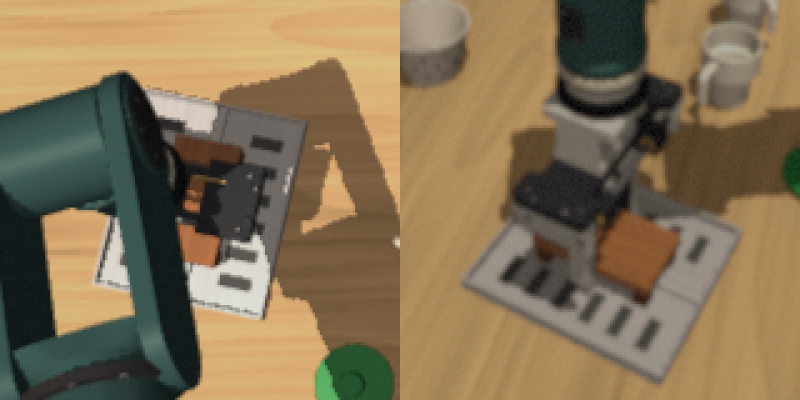

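```bash
python3 -m inch '[{"grip":0.75,"dx":0,"dy":0,"dz":0,"rx":0,"ry":0,"rz":0},{"grip":1,"dx":0,"dy":0,"dz":0,"rx":0,"ry":0,"rz":0},{"grip":1,"dx":0,"dy":0,"dz":0,"rx":0,"ry":0,"rz":0},{"grip":1,"dx":0,"dy":0,"dz":-0.4,"rx":0,"ry":0,"rz":0},{"grip":1,"dx":0,"dy":0,"dz":-1,"rx":0,"ry":0,"rz":0},{"grip":1,"dx":0,"dy":0,"dz":-1,"rx":0,"ry":0,"rz":0},{"grip":1,"dx":0,"dy":0,"dz":-1,"rx":0,"ry":0,"rz":0},{"grip":1,"dx":0,"dy":0,"dz":-1,"rx":0,"ry":0,"rz":0}]';python3 -c "
from h import *
plan(.454,-.0475,.13)"
```

```text
time: 10.85
tool_pos: [0.5235, 0.1992, 0.1327]
ee_rot: [3.137, 0.001, -0.229]
wrist_force: [-0.6, 0.0, 0.1]
width: 0.0938
t 10.85 pos [0.5235 0.1992 0.1327] rpy [ 1.7972e+02  7.0000e-02 -1.3120e+01] j1,j6 [0.26 2.06] w 0.0938 F [-0.6  0.   0.1]
units [-0.47 10.24  0.11] rz 0 | rows 11 [-0.043  0.931  0.01 ]
```

```bash
python3 -m inch '[{"grip":1,"dx":-0.04,"dy":0.92,"dz":0,"rx":0,"ry":0,"rz":0},{"grip":1,"dx":-0.04,"dy":0.92,"dz":0,"rx":0,"ry":0,"rz":0},{"grip":1,"dx":-0.04,"dy":0.92,"dz":0,"rx":0,"ry":0,"rz":0},{"grip":1,"dx":-0.04,"dy":0.92,"dz":0,"rx":0,"ry":0,"rz":0},{"grip":1,"dx":-0.04,"dy":0.92,"dz":0,"rx":0,"ry":0,"rz":0},{"grip":1,"dx":-0.04,"dy":0.92,"dz":0,"rx":0,"ry":0,"rz":0},{"grip":1,"dx":-0.04,"dy":0.92,"dz":0,"rx":0,"ry":0,"rz":0},{"grip":1,"dx":-0.04,"dy":0.92,"dz":0,"rx":0,"ry":0,"rz":0},{"grip":1,"dx":-0.04,"dy":0.92,"dz":0,"rx":0,"ry":0,"rz":0},{"grip":1,"dx":-0.04,"dy":0.92,"dz":0,"rx":0,"ry":0,"rz":0},{"grip":1,"dx":-0.04,"dy":0.92,"dz":0,"rx":0,"ry":0,"rz":-0.9}]'; python3 -m inch '[{"grip":1,"dx":0,"dy":0,"dz":0,"rx":0,"ry":0,"rz":-1},{"grip":1,"dx":0,"dy":0,"dz":0,"rx":0,"ry":0,"rz":-1},{"grip":1,"dx":0,"dy":0,"dz":0,"rx":0,"ry":0,"rz":-1},{"grip":1,"dx":0,"dy":0,"dz":0,"rx":0,"ry":0,"rz":-1},{"grip":1,"dx":0,"dy":0,"dz":0,"rx":0,"ry":0,"rz":-1},{"grip":1,"dx":0,"dy":0,"dz":0,"rx":0,"ry":0,"rz":-1},{"grip":1,"dx":0,"dy":0,"dz":0,"rx":0,"ry":0,"rz":-1},{"grip":1,"dx":0,"dy":0,"dz":0,"rx":0,"ry":0,"rz":-1},{"grip":1,"dx":0,"dy":0,"dz":0,"rx":0,"ry":0,"rz":-1},{"grip":1,"dx":0,"dy":0,"dz":0,"rx":0,"ry":0,"rz":-1},{"grip":1,"dx":0,"dy":0,"dz":0,"rx":0,"ry":0,"rz":-1},{"grip":1,"dx":0,"dy":0,"dz":0,"rx":0,"ry":0,"rz":-1}]';python3 - <<'E'
from h import *
s=cams.snapshot("top");t=cams.snapshot("side")
plan(.454,-.0475,.060,64.4)
cv2.imwrite('pics/g4.png',np.hstack([cv2.resize(s['frame'][130:290,130:330],(500,400),interpolation=3),cv2.resize(t['frame'][240:350,220:330],(300,400),interpolation=3)])[...,::-1])
vs=[]
for x in(s,t):
    m=(hsv(x)[...,1]>125)&(hsv(x)[...,2]<190)&(hsv(x)[...,0]<13); m=comp(m,proj(x,[[.524,.199,.033]])[0]); print(m.sum()); vs.append((x,m))
p,c=fit(vs,STAND,[.524,.199,.003,0,0,-.229],[0,1,2,3,4,5],[.002,.002,.002,.03,.03,.05]); print(p[:3],np.rad2deg(p[3:]),c)
E
```

```text
time: 12.22
tool_pos: [0.441, -0.0627, 0.1257]
ee_rot: [3.13, 0.015, -0.152]
wrist_force: [-0.4, -1.1, -0.4]
width: 0.094
time: 13.72
tool_pos: [0.4192, -0.0735, 0.1096]
ee_rot: [-3.111, 0.034, 0.916]
wrist_force: [-0.4, 0.2, 0.0]
width: 0.0942
t 13.82 pos [ 0.4193 -0.0734  0.1096] rpy [-178.23    1.98   52.31] j1,j6 [-0.29  0.37] w 0.094 F [ 0.5 -1.2  0.7]
units [1.67 0.47 1.98] rz -2.42 | rows 2 [0.835 0.233 0.992]
1307.0
3.0
[0.47787565 0.17865713 0.03696146] [ 72.58794979  48.37863848 -80.87533342] 32.02476119995117
```

View pics/g4.png

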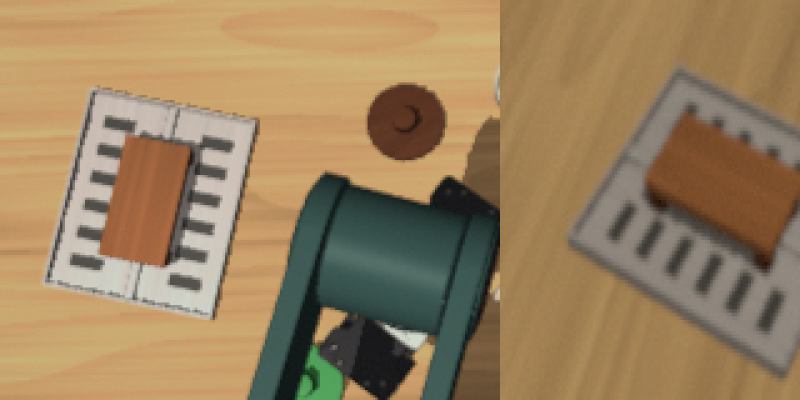

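```bash
python3 - <<'E'
s=open('h.py').read()
i=s.index('def plan'); s=s[:i]+'''def plan(x,y,z,yawdeg=None,per=1.0):
    o=robot.get_obs(); p=o["tool_pos"]; Rc=R.from_euler('xyz',o["ee_rot"]); yaw=o["ee_rot"][2]
    if yawdeg is None: yawdeg=np.rad2deg(yaw)
    d=np.array([x,y,z])-p; t=Rc.inv().apply(d)/.025
    rv=np.rad2deg((Rc.inv()*R.from_euler('xyz',[np.pi,0,np.deg2rad(yawdeg)])).as_rotvec())/5
    lv=np.rad2deg((Rc.inv()*R.from_euler('xyz',[np.pi,0,yaw])).as_rotvec())/5
    print("t",round(o["time"],2),"pos",p.round(4),"rpy",np.rad2deg(o["ee_rot"]).round(2),"j1,j6",o["joint_positions"][[0,5]].round(2),"w",round(o["width"],4),"F",o["wrist_force"].round(1))
    n=max(1,int(np.ceil(np.abs(t).max()/per))); print("units",t.round(2),"full rot",rv.round(2),"level only",lv.round(2),"| rows",n,(t/n).round(3))
'''
open('h.py','w').write(s)
E
python3 - <<'E'
from h import *
plan(.454,-.0475,.12,64.4)
s=cams.snapshot("top");t=cams.snapshot("side")
vs=[]
def hull(m):
    c,_=cv2.findContours(m.astype(np.uint8),0,1); c=max(c,key=cv2.contourArea); h=cv2.convexHull(c); o=np.zeros(m.shape,np.uint8); cv2.fillConvexPoly(o,h,1); return o.astype(np.float32)
for x in(s,t):
    r=spotter.regions_of(x,"stand"); print([(d["score"],d["extent"]) for d in r]); vs.append((x,hull(r[0]["pixels"])))
for v in (vs,vs[:1],vs[1:]):
    p,c=fit(v,STAND,[.524,.199,.003,0,0,-.229],[0,1,5],[.002,.002,.05]); print(p[:3],np.rad2deg(p[3:]),c)
p,c=fit(vs,STAND,[.524,.199,.003,0,0,-.229],[0,1,2,3,4,5],[.002,.002,.002,.03,.03,.05]); print(p[:3],np.rad2deg(p[3:]),c)
E
```

```text
t 13.82 pos [ 0.4193 -0.0734  0.1096] rpy [-178.23    1.98   52.31] j1,j6 [-0.29  0.37] w 0.094 F [ 0.5 -1.2  0.7]
units [ 1.65  0.45 -0.49] full rot [-0.39  0.36 -2.42] level only [-0.35  0.4  -0.01] | rows 2 [ 0.827  0.225 -0.244]
[(0.7, [169.3, 184.2, 206.8, 235.4])]
[(0.87, [275.5, 271.8, 330.3, 315.7]), (0.17, [184.8, 218.6, 218.7, 265.4])]
[0.52155054 0.20062061 0.003     ] [  0.           0.         -12.25787102] 0.1284707635641098
[0.52523495 0.19885069 0.003     ] [  0.           0.         -11.74967999] 0.09816339612007141
[0.51999552 0.20547804 0.003     ] [  0.          0.        -14.3817311] 0.11252368986606598
[5.22215598e-01 1.99787066e-01 1.32072777e-04] [ -3.17320524   0.29902728 -12.11108043] 0.11300931125879288
```

```bash
python3 -m inch '[{"grip":1,"dx":0.5,"dy":0.1,"dz":-0.4,"rx":-0.35,"ry":0.4,"rz":0},{"grip":1,"dx":0,"dy":0,"dz":0,"rx":0,"ry":0,"rz":-0.8},{"grip":1,"dx":0,"dy":0,"dz":0,"rx":0,"ry":0,"rz":-0.8},{"grip":1,"dx":0,"dy":0,"dz":0,"rx":0,"ry":0,"rz":-0.8},{"grip":1,"dx":0,"dy":0,"dz":0,"rx":0,"ry":0,"rz":0}]'; python3 -c "
from h import *
plan(.454,-.0475,.12,64.4)"
```

```text
time: 14.65
tool_pos: [0.4335, -0.0628, 0.1237]
ee_rot: [3.129, -0.008, 1.127]
wrist_force: [-0.6, -0.7, 0.3]
width: 0.0937
t 14.65 pos [ 0.4335 -0.0628  0.1237] rpy [179.28  -0.45  64.55] j1,j6 [-0.28  0.17] w 0.0937 F [-0.6 -0.7  0.3]
units [0.9  0.48 0.16] full rot [ 0.14 -0.09  0.03] level only [ 0.14 -0.09 -0.  ] | rows 1 [0.902 0.477 0.162]
```

```bash
python3 -m inch '[{"grip":1,"dx":0.45,"dy":0.24,"dz":0,"rx":0.07,"ry":-0.05,"rz":0},{"grip":1,"dx":0.45,"dy":0.24,"dz":0.3,"rx":0,"ry":0,"rz":0},{"grip":1,"dx":0,"dy":0,"dz":0.3,"rx":0,"ry":0,"rz":0},{"grip":1,"dx":0,"dy":0,"dz":0,"rx":0,"ry":0,"rz":0}]'; python3 -c "
from h import *
plan(.454,-.0475,.062,64.4)"
```

```text
time: 15.15
tool_pos: [0.4563, -0.0457, 0.1082]
ee_rot: [3.134, -0.004, 1.125]
wrist_force: [-0.2, 0.3, -0.5]
width: 0.0939
t 15.15 pos [ 0.4563 -0.0457  0.1082] rpy [179.59  -0.25  64.47] j1,j6 [-0.23  0.22] w 0.0939 F [-0.2  0.3 -0.5]
units [-0.11 -0.07  1.85] full rot [ 0.08 -0.05  0.01] level only [ 0.08 -0.05 -0.  ] | rows 2 [-0.057 -0.033  0.923]
```

```bash
python3 -m inch '[{"grip":1,"dx":-0.1,"dy":-0.06,"dz":0.5,"rx":0.08,"ry":-0.05,"rz":0},{"grip":1,"dx":0,"dy":0,"dz":0.6,"rx":0,"ry":0,"rz":0},{"grip":1,"dx":0,"dy":0,"dz":0.5,"rx":0,"ry":0,"rz":0},{"grip":1,"dx":0,"dy":0,"dz":0.15,"rx":0,"ry":0,"rz":0},{"grip":1,"dx":0,"dy":0,"dz":0,"rx":0,"ry":0,"rz":0}]'; python3 -c "
from h import *
plan(.454,-.0475,.062,64.4)"
```

```text
time: 15.78
tool_pos: [0.4524, -0.0477, 0.0599]
ee_rot: [-3.138, 0.001, 1.124]
wrist_force: [0.2, 0.6, -0.5]
width: 0.0941
t 15.78 pos [ 0.4524 -0.0477  0.0599] rpy [-1.7982e+02  7.0000e-02  6.4400e+01] j1,j6 [-0.23  0.22] w 0.0941 F [ 0.2  0.6 -0.5]
units [ 0.03  0.06 -0.08] full rot [-0.04  0.01  0.  ] level only [-0.04  0.01 -0.  ] | rows 1 [ 0.034  0.055 -0.083]
```

```bash
python3 -m inch '[{"grip":0.75,"dx":0,"dy":0,"dz":-0.03,"rx":0,"ry":0,"rz":0},{"grip":0.6,"dx":0,"dy":0,"dz":0,"rx":0,"ry":0,"rz":0},{"grip":0.5,"dx":0,"dy":0,"dz":0,"rx":0,"ry":0,"rz":0},{"grip":0.4,"dx":0,"dy":0,"dz":0,"rx":0,"ry":0,"rz":0},{"grip":0.4,"dx":0,"dy":0,"dz":0,"rx":0,"ry":0,"rz":0}]'; python3 -c "
from h import *
plan(.524,.199,.15,64.4)"
```

```text
time: 16.4
tool_pos: [0.4533, -0.0478, 0.0621]
ee_rot: [-3.141, 0.001, 1.124]
wrist_force: [0.8, 0.4, -1.2]
width: 0.066
t 16.4 pos [ 0.4533 -0.0478  0.0621] rpy [-1.7997e+02  3.0000e-02  6.4400e+01] j1,j6 [-0.23  0.22] w 0.066 F [ 0.8  0.4 -1.2]
units [10.12 -1.72 -3.52] full rot [-0.01  0.01  0.  ] level only [-0.01  0.01 -0.  ] | rows 11 [ 0.92  -0.156 -0.32 ]
```

```bash
python3 -m inch '[{"grip":0.4,"dx":0,"dy":0,"dz":-0.7,"rx":0,"ry":0,"rz":0},{"grip":0.4,"dx":0,"dy":0,"dz":-0.9,"rx":0,"ry":0,"rz":0},{"grip":0.4,"dx":0.5,"dy":-0.1,"dz":-0.9,"rx":0,"ry":0,"rz":0},{"grip":0.4,"dx":0.9,"dy":-0.15,"dz":-0.7,"rx":0,"ry":0,"rz":0},{"grip":0.4,"dx":0.9,"dy":-0.15,"dz":0,"rx":0,"ry":0,"rz":0},{"grip":0.4,"dx":0.9,"dy":-0.15,"dz":0,"rx":0,"ry":0,"rz":0},{"grip":0.4,"dx":0.9,"dy":-0.15,"dz":0,"rx":0,"ry":0,"rz":0},{"grip":0.4,"dx":0.9,"dy":-0.15,"dz":0,"rx":0,"ry":0,"rz":0},{"grip":0.4,"dx":0.9,"dy":-0.15,"dz":0,"rx":0,"ry":0,"rz":0},{"grip":0.4,"dx":0.9,"dy":-0.15,"dz":0,"rx":0,"ry":0,"rz":0},{"grip":0.4,"dx":0.9,"dy":-0.15,"dz":0,"rx":0,"ry":0,"rz":0},{"grip":0.4,"dx":0.7,"dy":-0.15,"dz":0,"rx":0,"ry":0,"rz":0}]'; python3 -c "
from h import *
plan(.524,.199,.12,64.4)"
```

```text
time: 17.9
tool_pos: [0.5107, 0.1627, 0.1394]
ee_rot: [-3.134, 0.004, 1.121]
wrist_force: [-0.1, -0.5, -1.8]
width: 0.066
t 17.9 pos [0.5107 0.1627 0.1394] rpy [-179.54    0.25   64.21] j1,j6 [0.2  0.65] w 0.066 F [-0.1 -0.5 -1.8]
units [ 1.54 -0.15  0.77] full rot [-0.09  0.05 -0.04] level only [-0.09  0.05 -0.  ] | rows 2 [ 0.772 -0.073  0.385]
```

```bash
python3 -m inch '[{"grip":0.4,"dx":0.6,"dy":-0.1,"dz":0,"rx":0,"ry":0,"rz":0},{"grip":0.4,"dx":0.4,"dy":0,"dz":0,"rx":0,"ry":0,"rz":0},{"grip":0.4,"dx":0,"dy":0,"dz":0,"rx":0,"ry":0,"rz":0},{"grip":0.4,"dx":0,"dy":0,"dz":0,"rx":0,"ry":0,"rz":0}]'; python3 -c "
from h import *
plan(.524,.199,.12,64.4)
s=cams.snapshot('top');t=cams.snapshot('side')
cv2.imwrite('pics/g5.png',np.hstack([cv2.resize(s['frame'][130:290,110:270],(400,400),interpolation=3),cv2.resize(t['frame'][200:350,220:380],(400,400),interpolation=3)])[...,::-1])"
```

```text
time: 18.4
tool_pos: [0.5196, 0.1876, 0.1385]
ee_rot: [-3.133, 0.006, 1.122]
wrist_force: [-0.1, 0.2, -1.4]
width: 0.0658
t 18.4 pos [0.5196 0.1876 0.1385] rpy [-179.49    0.36   64.26] j1,j6 [0.24 0.69] w 0.0658 F [-0.1  0.2 -1.4]
units [ 0.49 -0.03  0.74] full rot [-0.1   0.07 -0.03] level only [-0.1   0.07 -0.  ] | rows 1 [ 0.493 -0.032  0.736]
```

View pics/g5.png

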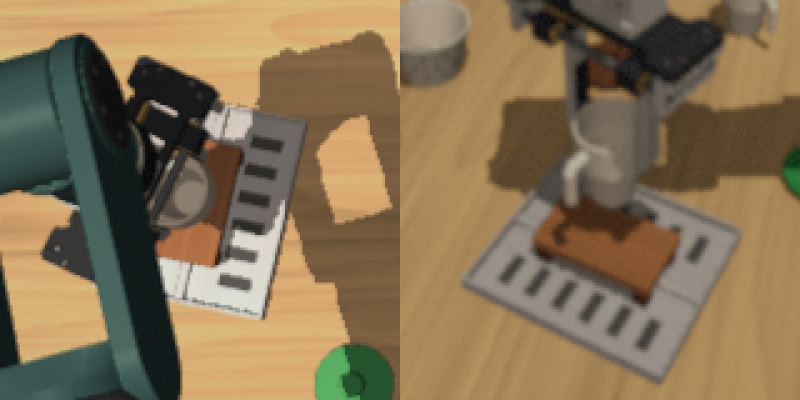

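```bash
python3 -m inch '[{"grip":0.4,"dx":0.25,"dy":-0.02,"dz":0.2,"rx":-0.1,"ry":0.07,"rz":0},{"grip":0.4,"dx":0.2,"dy":0,"dz":0.4,"rx":0,"ry":0,"rz":0},{"grip":0.4,"dx":0,"dy":0,"dz":0.4,"rx":0,"ry":0,"rz":0},{"grip":0.4,"dx":0,"dy":0,"dz":0.3,"rx":0,"ry":0,"rz":0},{"grip":0.4,"dx":0,"dy":0,"dz":0,"rx":0,"ry":0,"rz":0}]'; python3 -c "
from h import *
plan(.524,.199,.095,64.4)"
```

```text
time: 19.12
tool_pos: [0.5234, 0.1977, 0.1027]
ee_rot: [-3.141, 0.001, 1.12]
wrist_force: [0.0, -0.7, -1.9]
width: 0.066
t 19.12 pos [0.5234 0.1977 0.1027] rpy [-1.7994e+02  6.0000e-02  6.4180e+01] j1,j6 [0.26 0.71] w 0.066 F [ 0.  -0.7 -1.9]
units [ 0.06 -0.    0.31] full rot [-0.01  0.01 -0.04] level only [-0.01  0.01 -0.  ] | rows 1 [ 0.059 -0.002  0.309]
```

```bash
python3 -m inch '[{"grip":0.4,"dx":0.04,"dy":0,"dz":0.1,"rx":0,"ry":0,"rz":0},{"grip":0.4,"dx":0,"dy":0,"dz":0.08,"rx":0,"ry":0,"rz":0},{"grip":0.4,"dx":0,"dy":0,"dz":0.05,"rx":0,"ry":0,"rz":0},{"grip":0.4,"dx":0,"dy":0,"dz":0.05,"rx":0,"ry":0,"rz":0},{"grip":0.4,"dx":0,"dy":0,"dz":0,"rx":0,"ry":0,"rz":0}]'
```

```text
time: 19.75
tool_pos: [0.5246, 0.1986, 0.0962]
ee_rot: [3.141, -0.0, 1.12]
wrist_force: [-0.5, -0.3, -0.8]
width: 0.0657
```

```bash
python3 -m inch '[{"grip":0.4,"dx":0,"dy":0,"dz":0.05,"rx":0,"ry":0,"rz":0},{"grip":0.4,"dx":0,"dy":0,"dz":0.05,"rx":0,"ry":0,"rz":0},{"grip":0.4,"dx":0,"dy":0,"dz":0,"rx":0,"ry":0,"rz":0}]'
```

```text
time: 20.12
tool_pos: [0.5249, 0.1988, 0.0951]
ee_rot: [3.14, -0.001, 1.12]
wrist_force: [0.2, 0.5, -1.2]
width: 0.0657
```

```bash
python3 -m inch '[{"grip":0.4,"dx":0,"dy":0,"dz":0.06,"rx":0,"ry":0,"rz":0},{"grip":0.4,"dx":0,"dy":0,"dz":0,"rx":0,"ry":0,"rz":0}]'
```

```text
time: 20.38
tool_pos: [0.5252, 0.1989, 0.0951]
ee_rot: [3.139, -0.002, 1.12]
wrist_force: [0.1, -0.7, -1.4]
width: 0.0656
```

```bash
python3 -m inch '[{"grip":0.55,"dx":0,"dy":0,"dz":0,"rx":0,"ry":0,"rz":0},{"grip":0.8,"dx":0,"dy":0,"dz":0,"rx":0,"ry":0,"rz":0},{"grip":1,"dx":0,"dy":0,"dz":0,"rx":0,"ry":0,"rz":0},{"grip":1,"dx":0,"dy":0,"dz":0,"rx":0,"ry":0,"rz":0},{"grip":1,"dx":0,"dy":0,"dz":-0.4,"rx":0,"ry":0,"rz":0},{"grip":1,"dx":0,"dy":0,"dz":-0.9,"rx":0,"ry":0,"rz":0},{"grip":1,"dx":0,"dy":0,"dz":-0.9,"rx":0,"ry":0,"rz":0},{"grip":1,"dx":0,"dy":0,"dz":-0.9,"rx":0,"ry":0,"rz":0}]'; python3 -c "
from h import *
plan(.4568,-.1788,.17)"
```

```text
time: 21.38
tool_pos: [0.5243, 0.1986, 0.1736]
ee_rot: [3.141, 0.0, 1.12]
wrist_force: [0.4, -0.2, -0.4]
width: 0.0935
t 21.38 pos [0.5243 0.1986 0.1736] rpy [179.99   0.    64.17] j1,j6 [0.26 0.71] w 0.0935 F [ 0.4 -0.2 -0.4]
units [-14.76   4.15   0.15] full rot [0. 0. 0.] level only [0. 0. 0.] | rows 15 [-0.984  0.277  0.01 ]
```

```bash
python3 -m inch '[{"grip":1,"dx":-1,"dy":0.28,"dz":0,"rx":0,"ry":0,"rz":0},{"grip":1,"dx":-1,"dy":0.28,"dz":0,"rx":0,"ry":0,"rz":0},{"grip":1,"dx":-1,"dy":0.28,"dz":0,"rx":0,"ry":0,"rz":0},{"grip":1,"dx":-1,"dy":0.28,"dz":0,"rx":0,"ry":0,"rz":0},{"grip":1,"dx":-1,"dy":0.28,"dz":0,"rx":0,"ry":0,"rz":0},{"grip":1,"dx":-1,"dy":0.28,"dz":0,"rx":0,"ry":0,"rz":0},{"grip":1,"dx":-1,"dy":0.28,"dz":0,"rx":0,"ry":0,"rz":0},{"grip":1,"dx":-1,"dy":0.28,"dz":0,"rx":0,"ry":0,"rz":0},{"grip":1,"dx":-1,"dy":0.28,"dz":0,"rx":0,"ry":0,"rz":0},{"grip":1,"dx":-1,"dy":0.28,"dz":0,"rx":0,"ry":0,"rz":0},{"grip":1,"dx":-1,"dy":0.28,"dz":0,"rx":0,"ry":0,"rz":0},{"grip":1,"dx":-1,"dy":0.28,"dz":0,"rx":0,"ry":0,"rz":0}]'; python3 -m inch '[{"grip":1,"dx":-0.9,"dy":0.28,"dz":0,"rx":0,"ry":0,"rz":0},{"grip":1,"dx":-0.7,"dy":0.2,"dz":0,"rx":0,"ry":0,"rz":0},{"grip":1,"dx":0,"dy":0,"dz":0,"rx":0,"ry":0,"rz":-1},{"grip":1,"dx":0,"dy":0,"dz":0,"rx":0,"ry":0,"rz":-1},{"grip":1,"dx":0,"dy":0,"dz":0,"rx":0,"ry":0,"rz":-1},{"grip":1,"dx":0,"dy":0,"dz":0,"rx":0,"ry":0,"rz":-1},{"grip":1,"dx":0,"dy":0,"dz":0,"rx":0,"ry":0,"rz":-1},{"grip":1,"dx":0,"dy":0,"dz":0,"rx":0,"ry":0,"rz":-1},{"grip":1,"dx":0,"dy":0,"dz":0,"rx":0,"ry":0,"rz":-1},{"grip":1,"dx":0,"dy":0,"dz":0,"rx":0,"ry":0,"rz":-1}]'
python3 - <<'E'
from h import *
plan(.4568,-.1788,.12,133)
s=cams.snapshot("top");t=cams.snapshot("side")
cv2.imwrite('pics/g6.png',np.hstack([cv2.resize(s['frame'][130:290,130:330],(500,400),interpolation=3),cv2.resize(t['frame'][220:350,230:350],(300,400),interpolation=3)])[...,::-1])
E
```

```text
time: 22.88
tool_pos: [0.4726, -0.1158, 0.1877]
ee_rot: [3.121, -0.01, 1.124]
wrist_force: [-0.1, 0.0, -0.2]
width: 0.0939
time: 24.12
tool_pos: [0.4672, -0.1619, 0.1973]
ee_rot: [3.109, 0.015, 1.841]
wrist_force: [-0.4, 0.5, 0.2]
width: 0.094
t 24.12 pos [ 0.4672 -0.1619  0.1973] rpy [178.15   0.89 105.48] j1,j6 [-0.45 -0.72] w 0.094 F [-0.4  0.5  0.2]
units [-0.49 -0.68  3.08] full rot [ 0.32  0.26 -5.5 ] level only [0.37 0.18 0.  ] | rows 4 [-0.124 -0.17   0.77 ]
```

View pics/g6.png

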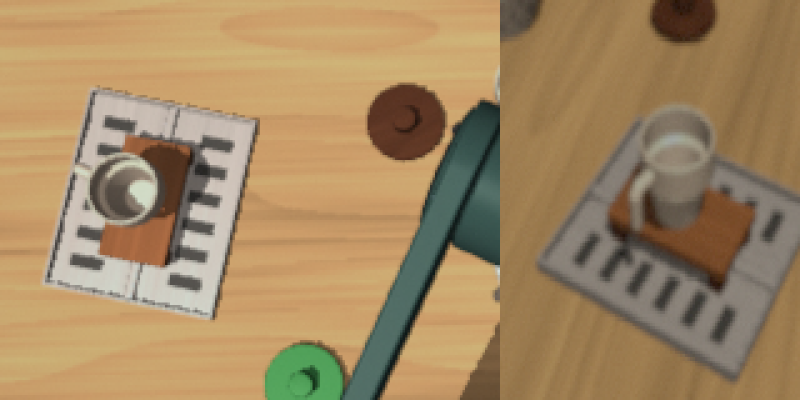

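The first mug is upright on the middle of the stand. Its handle points to upper left in the top view.

```bash
python3 -m inch '[{"grip":1,"dx":-0.2,"dy":-0.3,"dz":0.5,"rx":0.3,"ry":0.2,"rz":-1},{"grip":1,"dx":-0.1,"dy":-0.1,"dz":0.5,"rx":0,"ry":0,"rz":-1},{"grip":1,"dx":0,"dy":0,"dz":0.5,"rx":0,"ry":0,"rz":-1},{"grip":1,"dx":0,"dy":0,"dz":0.5,"rx":0,"ry":0,"rz":-1},{"grip":1,"dx":0,"dy":0,"dz":0.3,"rx":0,"ry":0,"rz":-1},{"grip":1,"dx":0,"dy":0,"dz":0,"rx":0,"ry":0,"rz":-0.4},{"grip":1,"dx":0,"dy":0,"dz":0,"rx":0,"ry":0,"rz":0}]'; python3 -c "
from h import *
plan(.4568,-.1788,.12,133)"
```

```text
time: 25.1
tool_pos: [0.4617, -0.1729, 0.1422]
ee_rot: [3.134, 0.007, 2.313]
wrist_force: [0.4, 0.7, -0.1]
width: 0.0938
t 25.1 pos [ 0.4617 -0.1729  0.1422] rpy [179.59   0.41 132.51] j1,j6 [-0.48 -1.22] w 0.0938 F [ 0.4  0.7 -0.1]
units [-0.03 -0.31  0.89] full rot [ 0.08  0.08 -0.1 ] level only [0.08 0.08 0.  ] | rows 1 [-0.033 -0.31   0.888]
```

```bash
python3 -m inch '[{"grip":1,"dx":-0.03,"dy":-0.3,"dz":0.2,"rx":0.08,"ry":0.08,"rz":-0.1},{"grip":1,"dx":0,"dy":0,"dz":0.6,"rx":0,"ry":0,"rz":0},{"grip":1,"dx":0,"dy":0,"dz":0.4,"rx":0,"ry":0,"rz":0},{"grip":1,"dx":0,"dy":0,"dz":0,"rx":0,"ry":0,"rz":0}]'; python3 -c "
from h import *
plan(.4568,-.1788,.062,133)"
```

```text
time: 25.6
tool_pos: [0.4564, -0.1791, 0.1105]
ee_rot: [-3.141, 0.0, 2.32]
wrist_force: [-0.0, -0.2, -0.7]
width: 0.094
t 25.6 pos [ 0.4564 -0.1791  0.1105] rpy [-179.99    0.    132.9 ] j1,j6 [-0.49 -1.24] w 0.094 F [-0.  -0.2 -0.7]
units [-0.    0.02  1.94] full rot [-0.    0.   -0.02] level only [-0.  0. -0.] | rows 2 [-0.001  0.01   0.969]
```

```bash
python3 -m inch '[{"grip":1,"dx":0,"dy":0,"dz":0.6,"rx":0,"ry":0,"rz":0},{"grip":1,"dx":0,"dy":0,"dz":0.6,"rx":0,"ry":0,"rz":0},{"grip":1,"dx":0,"dy":0,"dz":0.6,"rx":0,"ry":0,"rz":0},{"grip":1,"dx":0,"dy":0,"dz":0.1,"rx":0,"ry":0,"rz":0},{"grip":1,"dx":0,"dy":0,"dz":0,"rx":0,"ry":0,"rz":0}]'; python3 -c "
from h import *
plan(.4568,-.1788,.062,133)"
```

```text
time: 26.22
tool_pos: [0.4559, -0.1787, 0.0587]
ee_rot: [-3.141, -0.002, 2.32]
wrist_force: [-0.7, 0.5, 0.5]
width: 0.0941
t 26.23 pos [ 0.4559 -0.1787  0.0587] rpy [-1.7996e+02 -1.0000e-01  1.3291e+02] j1,j6 [-0.49 -1.24] w 0.0941 F [-0.7  0.5  0.5]
units [-0.03  0.02 -0.13] full rot [-0.01 -0.02 -0.02] level only [-0.01 -0.02  0.  ] | rows 1 [-0.027  0.022 -0.132]
```

Grip, then lift.

```bash
python3 -m inch '[{"grip":0.75,"dx":0,"dy":0,"dz":-0.12,"rx":0,"ry":0,"rz":0},{"grip":0.6,"dx":0,"dy":0,"dz":0,"rx":0,"ry":0,"rz":0},{"grip":0.5,"dx":0,"dy":0,"dz":0,"rx":0,"ry":0,"rz":0},{"grip":0.4,"dx":0,"dy":0,"dz":0,"rx":0,"ry":0,"rz":0},{"grip":0.4,"dx":0,"dy":0,"dz":0,"rx":0,"ry":0,"rz":0}]'; python3 -m inch '[{"grip":0.4,"dx":0,"dy":0,"dz":-0.7,"rx":0,"ry":0,"rz":0},{"grip":0.4,"dx":0,"dy":0,"dz":-0.9,"rx":0,"ry":0,"rz":0},{"grip":0.4,"dx":0,"dy":0,"dz":-0.9,"rx":0,"ry":0,"rz":0},{"grip":0.4,"dx":0,"dy":0,"dz":-0.9,"rx":0,"ry":0,"rz":0},{"grip":0.4,"dx":0,"dy":0,"dz":-0.9,"rx":0,"ry":0,"rz":0},{"grip":0.4,"dx":0,"dy":0,"dz":-0.7,"rx":0,"ry":0,"rz":0.7},{"grip":0.4,"dx":0,"dy":0,"dz":0,"rx":0,"ry":0,"rz":0.8}]';python3 -c "
from h import *
plan(.5246,.1987,.20,125)"
```

```text
time: 26.85
tool_pos: [0.457, -0.1792, 0.0636]
ee_rot: [3.141, 0.002, 2.32]
wrist_force: [-0.6, 0.1, 0.2]
width: 0.0654
time: 27.72
tool_pos: [0.4568, -0.1791, 0.199]
ee_rot: [3.14, 0.005, 2.185]
wrist_force: [-0.6, 0.4, -1.5]
width: 0.0653
t 27.73 pos [ 0.4568 -0.1791  0.199 ] rpy [179.88   0.27 125.19] j1,j6 [-0.49 -1.1 ] w 0.0653 F [-0.6  0.4 -1.5]
units [10.79 10.93 -0.07] full rot [0.02 0.05 0.04] level only [0.02 0.05 0.  ] | rows 11 [ 0.981  0.993 -0.006]
```

```bash
python3 -m inch '[{"grip":0.4,"dx":0.6,"dy":0.6,"dz":0,"rx":0,"ry":0,"rz":0},{"grip":0.4,"dx":0.9,"dy":0.91,"dz":0,"rx":0,"ry":0,"rz":0},{"grip":0.4,"dx":0.9,"dy":0.91,"dz":0,"rx":0,"ry":0,"rz":0},{"grip":0.4,"dx":0.9,"dy":0.91,"dz":0,"rx":0,"ry":0,"rz":0},{"grip":0.4,"dx":0.9,"dy":0.91,"dz":0,"rx":0,"ry":0,"rz":0},{"grip":0.4,"dx":0.9,"dy":0.91,"dz":0,"rx":0,"ry":0,"rz":0},{"grip":0.4,"dx":0.9,"dy":0.91,"dz":0,"rx":0,"ry":0,"rz":0},{"grip":0.4,"dx":0.9,"dy":0.91,"dz":0,"rx":0,"ry":0,"rz":0},{"grip":0.4,"dx":0.9,"dy":0.91,"dz":0,"rx":0,"ry":0,"rz":0},{"grip":0.4,"dx":0.9,"dy":0.91,"dz":0,"rx":0,"ry":0,"rz":0},{"grip":0.4,"dx":0.9,"dy":0.91,"dz":0,"rx":0,"ry":0,"rz":0},{"grip":0.4,"dx":0.6,"dy":0.6,"dz":0,"rx":0,"ry":0,"rz":0}]';python3 -m inch '[{"grip":0.4,"dx":0,"dy":0,"dz":0,"rx":0,"ry":0,"rz":0}]'; python3 -c "
from h import *
plan(.5246,.1987,.20,125)"
```

```text
time: 29.22
tool_pos: [0.5235, 0.1869, 0.213]
ee_rot: [3.129, 0.015, 2.18]
wrist_force: [-0.2, 0.9, -1.9]
width: 0.0658
time: 29.35
tool_pos: [0.5235, 0.188, 0.2138]
ee_rot: [3.129, 0.015, 2.182]
wrist_force: [-0.8, -0.7, -2.1]
width: 0.0658
t 29.35 pos [0.5235 0.188  0.2138] rpy [179.29   0.88 125.02] j1,j6 [ 0.25 -0.36] w 0.0658 F [-0.8 -0.7 -2.1]
units [0.33 0.28 0.55] full rot [0.14 0.18 0.01] level only [0.14 0.18 0.  ] | rows 1 [0.333 0.275 0.549]
```

```bash
python3 -m inch '[{"grip":0.4,"dx":0.33,"dy":0.27,"dz":0.2,"rx":0.14,"ry":0.18,"rz":0},{"grip":0.4,"dx":0,"dy":0,"dz":0.4,"rx":0,"ry":0,"rz":0},{"grip":0.4,"dx":0,"dy":0,"dz":0.4,"rx":0,"ry":0,"rz":0},{"grip":0.4,"dx":0,"dy":0,"dz":0,"rx":0,"ry":0,"rz":0}]'
python3 - <<'E'
from h import *
plan(.5246,.1987,.1266,125)
s=cams.snapshot('top');t=cams.snapshot('side')
cv2.imwrite('pics/g7.png',np.hstack([cv2.resize(s['frame'][130:290,110:270],(400,400),interpolation=3),cv2.resize(t['frame'][200:350,220:380],(400,400),interpolation=3)])[...,::-1])
E
```

```text
time: 29.85
tool_pos: [0.524, 0.1965, 0.1871]
ee_rot: [-3.139, -0.001, 2.179]
wrist_force: [0.4, 0.2, -2.6]
width: 0.0658
t 29.85 pos [0.524  0.1965 0.1871] rpy [-1.7986e+02 -4.0000e-02  1.2486e+02] j1,j6 [ 0.26 -0.35] w 0.0658 F [ 0.4  0.2 -2.6]
units [0.06 0.08 2.42] full rot [-0.03 -0.01 -0.03] level only [-0.03 -0.01  0.  ] | rows 3 [0.019 0.025 0.806]
```

View pics/g7.png

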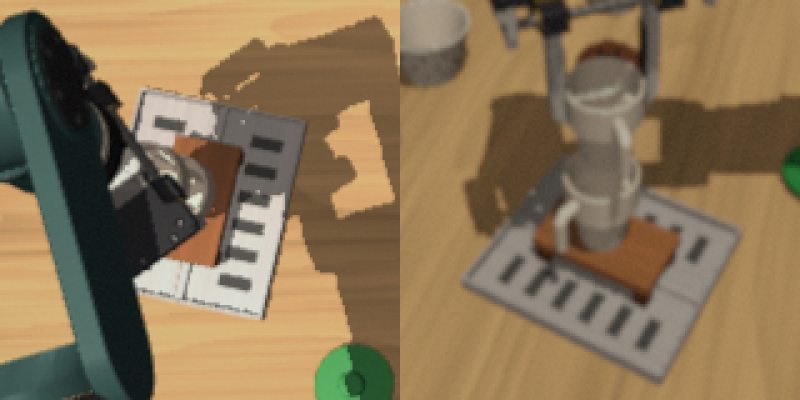

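```bash
python3 -m inch '[{"grip":0.4,"dx":0.06,"dy":0.08,"dz":0.3,"rx":-0.03,"ry":0,"rz":0},{"grip":0.4,"dx":0,"dy":0,"dz":0.4,"rx":0,"ry":0,"rz":0},{"grip":0.4,"dx":0,"dy":0,"dz":0.4,"rx":0,"ry":0,"rz":0},{"grip":0.4,"dx":0,"dy":0,"dz":0.4,"rx":0,"ry":0,"rz":0},{"grip":0.4,"dx":0,"dy":0,"dz":0.3,"rx":0,"ry":0,"rz":0},{"grip":0.4,"dx":0,"dy":0,"dz":0.2,"rx":0,"ry":0,"rz":0},{"grip":0.4,"dx":0,"dy":0,"dz":0,"rx":0,"ry":0,"rz":0}]'; python3 -c "
from h import *
plan(.5246,.1987,.1266,125)"
```

```text
time: 30.82
tool_pos: [0.5253, 0.1992, 0.1347]
ee_rot: [3.139, 0.0, 2.179]
wrist_force: [-0.5, 0.4, -1.1]
width: 0.0655
t 30.82 pos [0.5253 0.1992 0.1347] rpy [179.87   0.   124.86] j1,j6 [ 0.26 -0.35] w 0.0655 F [-0.5  0.4 -1.1]
units [-0.   -0.04  0.32] full rot [ 0.03  0.   -0.03] level only [0.03 0.   0.  ] | rows 1 [-0.001 -0.037  0.323]
```

```bash
python3 -m inch '[{"grip":0.4,"dx":0,"dy":-0.03,"dz":0.1,"rx":0.03,"ry":0,"rz":0},{"grip":0.4,"dx":0,"dy":0,"dz":0.1,"rx":0,"ry":0,"rz":0},{"grip":0.4,"dx":0,"dy":0,"dz":0.06,"rx":0,"ry":0,"rz":0},{"grip":0.4,"dx":0,"dy":0,"dz":0.05,"rx":0,"ry":0,"rz":0},{"grip":0.4,"dx":0,"dy":0,"dz":0,"rx":0,"ry":0,"rz":0}]'; python3 -m inch '[{"grip":0.4,"dx":0,"dy":0,"dz":0.05,"rx":0,"ry":0,"rz":0},{"grip":0.4,"dx":0,"dy":0,"dz":0,"rx":0,"ry":0,"rz":0}]'
```

```text
time: 31.45
tool_pos: [0.5254, 0.199, 0.1276]
ee_rot: [3.14, 0.001, 2.179]
wrist_force: [0.2, -0.4, -1.5]
width: 0.0661
time: 31.7
tool_pos: [0.5256, 0.199, 0.1267]
ee_rot: [3.139, 0.001, 2.179]
wrist_force: [-0.5, -0.8, -1.6]
width: 0.066
```

```bash
python3 -m inch '[{"grip":0.4,"dx":0,"dy":0,"dz":0.05,"rx":0,"ry":0,"rz":0},{"grip":0.4,"dx":0,"dy":0,"dz":0.05,"rx":0,"ry":0,"rz":0},{"grip":0.4,"dx":0,"dy":0,"dz":0,"rx":0,"ry":0,"rz":0}]'
```

```text
time: 32.08
tool_pos: [0.5258, 0.199, 0.1267]
ee_rot: [3.138, 0.002, 2.179]
wrist_force: [-0.4, 0.4, -1.7]
width: 0.0656
```

```bash
python3 -m inch '[{"grip":0.55,"dx":0,"dy":0,"dz":0,"rx":0,"ry":0,"rz":0},{"grip":0.8,"dx":0,"dy":0,"dz":0,"rx":0,"ry":0,"rz":0},{"grip":1,"dx":0,"dy":0,"dz":0,"rx":0,"ry":0,"rz":0},{"grip":1,"dx":0,"dy":0,"dz":0,"rx":0,"ry":0,"rz":0},{"grip":1,"dx":0,"dy":0,"dz":-0.4,"rx":0,"ry":0,"rz":0},{"grip":1,"dx":0,"dy":0,"dz":-0.9,"rx":0,"ry":0,"rz":0},{"grip":1,"dx":0,"dy":0,"dz":-0.9,"rx":0,"ry":0,"rz":0},{"grip":1,"dx":0,"dy":0,"dz":-0.5,"rx":0,"ry":0,"rz":0}]'; python3 -c "
from h import *
plan(.4651,-.3222,.19)"
```

```text
time: 33.08
tool_pos: [0.5256, 0.199, 0.1958]
ee_rot: [3.138, 0.001, 2.179]
wrist_force: [-0.2, 0.5, -0.0]
width: 0.0937
t 33.08 pos [0.5256 0.199  0.1958] rpy [1.7981e+02 8.0000e-02 1.2486e+02] j1,j6 [ 0.26 -0.35] w 0.0937 F [-0.2  0.5 -0. ]
units [-15.72 -13.9    0.21] full rot [0.04 0.02 0.  ] level only [0.04 0.02 0.  ] | rows 16 [-0.983 -0.869  0.013]
```

```bash
python3 -m inch '[{"grip":1,"dx":-0.98,"dy":-0.87,"dz":0,"rx":0,"ry":0,"rz":0},{"grip":1,"dx":-0.98,"dy":-0.87,"dz":0,"rx":0,"ry":0,"rz":0},{"grip":1,"dx":-0.98,"dy":-0.87,"dz":0,"rx":0,"ry":0,"rz":0},{"grip":1,"dx":-0.98,"dy":-0.87,"dz":0,"rx":0,"ry":0,"rz":0},{"grip":1,"dx":-0.98,"dy":-0.87,"dz":0,"rx":0,"ry":0,"rz":0},{"grip":1,"dx":-0.98,"dy":-0.87,"dz":0,"rx":0,"ry":0,"rz":0},{"grip":1,"dx":-0.98,"dy":-0.87,"dz":0,"rx":0,"ry":0,"rz":0},{"grip":1,"dx":-0.98,"dy":-0.87,"dz":0,"rx":0,"ry":0,"rz":0},{"grip":1,"dx":-0.98,"dy":-0.87,"dz":0,"rx":0,"ry":0,"rz":0},{"grip":1,"dx":-0.98,"dy":-0.87,"dz":0,"rx":0,"ry":0,"rz":0},{"grip":1,"dx":-0.98,"dy":-0.87,"dz":0,"rx":0,"ry":0,"rz":0},{"grip":1,"dx":-0.98,"dy":-0.87,"dz":0,"rx":0,"ry":0,"rz":0}]'
python3 - <<'E'
from h import *
plan(.4651,-.3222,.15,170.9)
s=cams.snapshot('top');t=cams.snapshot('side')
cv2.imwrite('pics/g8.png',np.hstack([cv2.resize(s['frame'][130:290,110:270],(400,400),interpolation=3),cv2.resize(t['frame'][200:350,220:380],(400,400),interpolation=3)])[...,::-1])
E
```

```text
time: 34.58
tool_pos: [0.4799, -0.2012, 0.1999]
ee_rot: [3.132, 0.005, 2.185]
wrist_force: [0.4, -1.2, -0.2]
width: 0.0941
t 34.58 pos [ 0.4799 -0.2012  0.1999] rpy [179.44   0.3  125.16] j1,j6 [-0.51 -1.12] w 0.0941 F [ 0.4 -1.2 -0.2]
units [-3.61 -3.29  1.98] full rot [ 0.08  0.1  -9.15] level only [0.11 0.06 0.  ] | rows 4 [-0.901 -0.823  0.496]
```

View pics/g8.png

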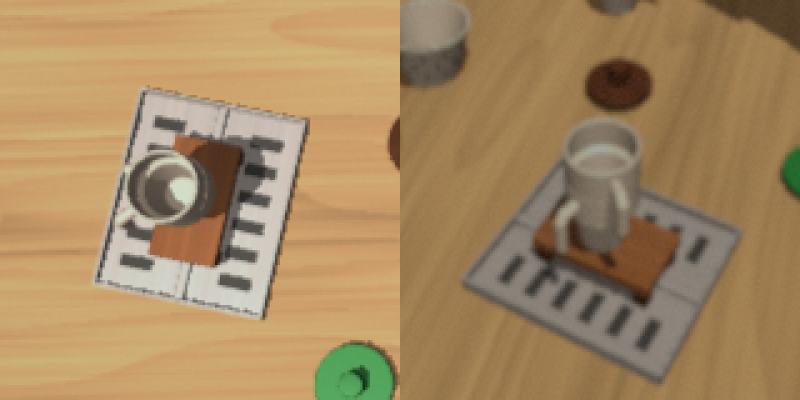

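Two mugs are nested squarely with the handles apart. On to mug E.

```bash
python3 -m inch '[{"grip":1,"dx":-0.95,"dy":-0.87,"dz":0,"rx":0,"ry":0,"rz":0},{"grip":1,"dx":-0.95,"dy":-0.87,"dz":0,"rx":0,"ry":0,"rz":0},{"grip":1,"dx":-0.9,"dy":-0.8,"dz":0,"rx":0.1,"ry":0.06,"rz":0},{"grip":1,"dx":-0.3,"dy":-0.3,"dz":0,"rx":0,"ry":0,"rz":-1},{"grip":1,"dx":0,"dy":0,"dz":0.2,"rx":0,"ry":0,"rz":-1},{"grip":1,"dx":0,"dy":0,"dz":0.3,"rx":0,"ry":0,"rz":-1},{"grip":1,"dx":0,"dy":0,"dz":0.3,"rx":0,"ry":0,"rz":-1},{"grip":1,"dx":0,"dy":0,"dz":0.3,"rx":0,"ry":0,"rz":-1},{"grip":1,"dx":0,"dy":0,"dz":0.3,"rx":0,"ry":0,"rz":-1},{"grip":1,"dx":0,"dy":0,"dz":0.3,"rx":0,"ry":0,"rz":-1},{"grip":1,"dx":0,"dy":0,"dz":0,"rx":0,"ry":0,"rz":-1},{"grip":1,"dx":0,"dy":0,"dz":0,"rx":0,"ry":0,"rz":-1}]'; python3 -m inch '[{"grip":1,"dx":0,"dy":0,"dz":0,"rx":0,"ry":0,"rz":0}]'
python3 - <<'E'
from h import *
plan(.4651,-.3222,.12,170.9)
E
```

```text
time: 36.17
tool_pos: [0.4697, -0.2982, 0.1569]
ee_rot: [3.133, 0.001, 3.0]
wrist_force: [-0.2, -0.3, 0.6]
width: 0.0938
time: 36.3
tool_pos: [0.47, -0.2972, 0.157]
ee_rot: [3.132, 0.001, 3.0]
wrist_force: [0.0, 0.2, 0.5]
width: 0.0939
t 36.3 pos [ 0.47   -0.2972  0.157 ] rpy [1.7946e+02 7.0000e-02 1.7190e+02] j1,j6 [-0.67 -2.1 ] w 0.0939 F [0.  0.2 0.5]
units [ 0.05 -1.03  1.47] full rot [0.11 0.01 0.2 ] level only [0.11 0.01 0.  ] | rows 2 [ 0.027 -0.516  0.734]
```

```bash
python3 -m inch '[{"grip":1,"dx":0.03,"dy":-0.5,"dz":0,"rx":0.1,"ry":0,"rz":0.2},{"grip":1,"dx":0,"dy":-0.45,"dz":0.4,"rx":0,"ry":0,"rz":0},{"grip":1,"dx":0,"dy":0,"dz":0.7,"rx":0,"ry":0,"rz":0},{"grip":1,"dx":0,"dy":0,"dz":0.5,"rx":0,"ry":0,"rz":0},{"grip":1,"dx":0,"dy":0,"dz":0,"rx":0,"ry":0,"rz":0}]'
python3 - <<'E'
from h import *
plan(.4651,-.3222,.062,170.9)
E
```

```text
time: 36.92
tool_pos: [0.4649, -0.3213, 0.1127]
ee_rot: [3.14, -0.001, 2.978]
wrist_force: [-1.0, 0.7, 1.1]
width: 0.0939
t 36.92 pos [ 0.4649 -0.3213  0.1127] rpy [ 1.7990e+02 -6.0000e-02  1.7065e+02] j1,j6 [-0.71 -2.11] w 0.0939 F [-1.   0.7  1.1]
units [-0.02 -0.04  2.03] full rot [ 0.02 -0.01 -0.05] level only [ 0.02 -0.01 -0.  ] | rows 3 [-0.006 -0.013  0.676]
```

```bash
python3 -m inch '[{"grip":1,"dx":0,"dy":-0.03,"dz":0.6,"rx":0,"ry":0,"rz":0},{"grip":1,"dx":0,"dy":0,"dz":0.6,"rx":0,"ry":0,"rz":0},{"grip":1,"dx":0,"dy":0,"dz":0.6,"rx":0,"ry":0,"rz":0},{"grip":1,"dx":0,"dy":0,"dz":0.05,"rx":0,"ry":0,"rz":0},{"grip":1,"dx":0,"dy":0,"dz":0,"rx":0,"ry":0,"rz":0}]'
python3 - <<'E'
from h import *
plan(.4651,-.3222,.062,170.9)
E
```

```text
time: 37.55
tool_pos: [0.4648, -0.3214, 0.0628]
ee_rot: [3.139, -0.002, 2.979]
wrist_force: [1.0, -0.2, -0.4]
width: 0.0938
t 37.55 pos [ 0.4648 -0.3214  0.0628] rpy [ 1.7987e+02 -9.0000e-02  1.7068e+02] j1,j6 [-0.71 -2.11] w 0.0938 F [ 1.  -0.2 -0.4]
units [-0.02 -0.03  0.03] full rot [ 0.03 -0.02 -0.04] level only [ 0.03 -0.02 -0.  ] | rows 1 [-0.019 -0.028  0.031]
```

```bash
python3 -m inch '[{"grip":0.75,"dx":0,"dy":0,"dz":0,"rx":0,"ry":0,"rz":0},{"grip":0.6,"dx":0,"dy":0,"dz":0,"rx":0,"ry":0,"rz":0},{"grip":0.5,"dx":0,"dy":0,"dz":0,"rx":0,"ry":0,"rz":0},{"grip":0.4,"dx":0,"dy":0,"dz":0,"rx":0,"ry":0,"rz":0},{"grip":0.4,"dx":0,"dy":0,"dz":0,"rx":0,"ry":0,"rz":0}]'; python3 -m inch '[{"grip":0.4,"dx":0,"dy":0,"dz":-0.7,"rx":0,"ry":0,"rz":0},{"grip":0.4,"dx":0,"dy":0,"dz":-0.9,"rx":0,"ry":0,"rz":0},{"grip":0.4,"dx":0,"dy":0,"dz":-0.9,"rx":0,"ry":0,"rz":0},{"grip":0.4,"dx":0,"dy":0,"dz":-0.9,"rx":0,"ry":0,"rz":0},{"grip":0.4,"dx":0,"dy":0,"dz":-0.9,"rx":0,"ry":0,"rz":0},{"grip":0.4,"dx":0,"dy":0,"dz":-0.9,"rx":0,"ry":0,"rz":0},{"grip":0.4,"dx":0,"dy":0,"dz":-0.9,"rx":0,"ry":0,"rz":0},{"grip":0.4,"dx":0,"dy":0,"dz":-0.7,"rx":0,"ry":0,"rz":0}]';python3 -c "
from h import *
plan(.525,.1988,.235,180)"
```

```text
time: 38.17
tool_pos: [0.4657, -0.322, 0.0645]
ee_rot: [3.141, 0.001, 2.979]
wrist_force: [0.7, 0.3, -1.8]
width: 0.0659
time: 39.17
tool_pos: [0.4639, -0.3216, 0.2439]
ee_rot: [3.141, -0.001, 2.979]
wrist_force: [-0.9, 0.4, -2.6]
width: 0.066
t 39.17 pos [ 0.4639 -0.3216  0.2439] rpy [ 1.7995e+02 -5.0000e-02  1.7066e+02] j1,j6 [-0.71 -2.11] w 0.066 F [-0.9  0.4 -2.6]
units [ 0.97 20.94  0.38] full rot [ 0.01 -0.01 -1.87] level only [ 0.01 -0.01 -0.  ] | rows 21 [0.046 0.997 0.018]
```

```bash
python3 -m inch '[{"grip":0.4,"dx":0.05,"dy":0.6,"dz":0,"rx":0,"ry":0,"rz":0},{"grip":0.4,"dx":0.05,"dy":1,"dz":0,"rx":0,"ry":0,"rz":0},{"grip":0.4,"dx":0.05,"dy":1,"dz":0,"rx":0,"ry":0,"rz":0},{"grip":0.4,"dx":0.05,"dy":1,"dz":0,"rx":0,"ry":0,"rz":0},{"grip":0.4,"dx":0.05,"dy":1,"dz":0,"rx":0,"ry":0,"rz":0},{"grip":0.4,"dx":0.05,"dy":1,"dz":0,"rx":0,"ry":0,"rz":0},{"grip":0.4,"dx":0.05,"dy":1,"dz":0,"rx":0,"ry":0,"rz":0},{"grip":0.4,"dx":0.05,"dy":1,"dz":0,"rx":0,"ry":0,"rz":0},{"grip":0.4,"dx":0.05,"dy":1,"dz":0,"rx":0,"ry":0,"rz":0},{"grip":0.4,"dx":0.05,"dy":1,"dz":0,"rx":0,"ry":0,"rz":0},{"grip":0.4,"dx":0.05,"dy":1,"dz":0,"rx":0,"ry":0,"rz":0},{"grip":0.4,"dx":0.05,"dy":1,"dz":0,"rx":0,"ry":0,"rz":0}]';python3 -c "
from h import *
plan(.525,.1988,.235,180)"
```

```text
time: 40.67
tool_pos: [0.4893, -0.0127, 0.2352]
ee_rot: [3.132, -0.021, 2.982]
wrist_force: [0.2, 1.0, -1.8]
width: 0.0662
t 40.67 pos [ 0.4893 -0.0127  0.2352] rpy [179.46  -1.19 170.83] j1,j6 [-0.15 -1.56] w 0.0662 F [ 0.2  1.  -1.8]
units [-0.06  8.58  0.09] full rot [ 0.13 -0.23 -1.83] level only [ 0.11 -0.24 -0.  ] | rows 9 [-0.007  0.953  0.009]
```

```bash
python3 -m inch '[{"grip":0.4,"dx":0,"dy":1,"dz":0,"rx":0.1,"ry":-0.24,"rz":0},{"grip":0.4,"dx":0,"dy":1,"dz":0,"rx":0,"ry":0,"rz":0},{"grip":0.4,"dx":0,"dy":1,"dz":0,"rx":0,"ry":0,"rz":0},{"grip":0.4,"dx":0,"dy":1,"dz":0,"rx":0,"ry":0,"rz":0},{"grip":0.4,"dx":0,"dy":1,"dz":0,"rx":0,"ry":0,"rz":0},{"grip":0.4,"dx":0,"dy":1,"dz":0,"rx":0,"ry":0,"rz":0},{"grip":0.4,"dx":0,"dy":0.8,"dz":0,"rx":0,"ry":0,"rz":0},{"grip":0.4,"dx":0,"dy":0.4,"dz":0,"rx":0,"ry":0,"rz":-0.6},{"grip":0.4,"dx":0,"dy":0.1,"dz":0,"rx":0,"ry":0,"rz":-0.6},{"grip":0.4,"dx":0,"dy":0,"dz":0,"rx":0,"ry":0,"rz":-0.6},{"grip":0.4,"dx":0,"dy":0,"dz":0,"rx":0,"ry":0,"rz":0}]';python3 -c "
from h import *
plan(.525,.1988,.22,180)"
```

```text
time: 42.05
tool_pos: [0.5059, 0.1816, 0.2237]
ee_rot: [3.141, -0.023, -3.124]
wrist_force: [0.9, -0.7, -2.2]
width: 0.0654
t 42.05 pos [0.5059 0.1816 0.2237] rpy [ 179.98   -1.33 -179.02] j1,j6 [ 0.24 -1.35] w 0.0654 F [ 0.9 -0.7 -2.2]
units [-0.78  0.67  0.13] full rot [ 0.   -0.27  0.2 ] level only [ 0.   -0.27 -0.  ] | rows 1 [-0.78   0.673  0.13 ]
```

```bash
python3 -m inch '[{"grip":0.4,"dx":-0.4,"dy":0.35,"dz":0,"rx":0,"ry":-0.27,"rz":0.2},{"grip":0.4,"dx":-0.35,"dy":0.3,"dz":0,"rx":0,"ry":0,"rz":0},{"grip":0.4,"dx":0,"dy":0,"dz":0,"rx":0,"ry":0,"rz":0}]';python3 -c "
from h import *
plan(.525,.1988,.2,180)
s=cams.snapshot('top');t=cams.snapshot('side')
cv2.imwrite('pics/g9.png',np.hstack([cv2.resize(s['frame'][130:290,110:270],(400,400),interpolation=3),cv2.resize(t['frame'][200:350,220:380],(400,400),interpolation=3)])[...,::-1])
"
```

```text
time: 42.42
tool_pos: [0.5254, 0.1991, 0.2229]
ee_rot: [3.142, 0.001, 3.139]
wrist_force: [-0.4, -0.4, -2.7]
width: 0.0656
t 42.42 pos [0.5254 0.1991 0.2229] rpy [1.8000e+02 7.0000e-02 1.7988e+02] j1,j6 [ 0.26 -1.31] w 0.0656 F [-0.4 -0.4 -2.7]
units [ 0.02 -0.01  0.92] full rot [ 0.    0.01 -0.02] level only [0.   0.01 0.  ] | rows 1 [ 0.018 -0.013  0.916]
```

View pics/g9.png

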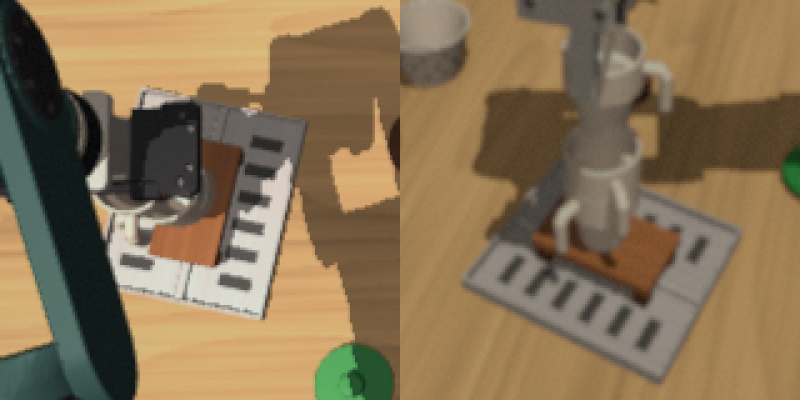

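```bash
python3 -m inch '[{"grip":0.4,"dx":0,"dy":0,"dz":0.4,"rx":0,"ry":0,"rz":0},{"grip":0.4,"dx":0,"dy":0,"dz":0.4,"rx":0,"ry":0,"rz":0},{"grip":0.4,"dx":0,"dy":0,"dz":0.4,"rx":0,"ry":0,"rz":0},{"grip":0.4,"dx":0,"dy":0,"dz":0.4,"rx":0,"ry":0,"rz":0},{"grip":0.4,"dx":0,"dy":0,"dz":0.3,"rx":0,"ry":0,"rz":0},{"grip":0.4,"dx":0,"dy":0,"dz":0.2,"rx":0,"ry":0,"rz":0},{"grip":0.4,"dx":0,"dy":0,"dz":0,"rx":0,"ry":0,"rz":0}]'; python3 -c "
from h import *
plan(.525,.1988,.1575,180)"
```

```text
time: 43.4
tool_pos: [0.5244, 0.1982, 0.1657]
ee_rot: [-3.141, -0.001, 3.138]
wrist_force: [-0.1, 0.6, -2.4]
width: 0.0659
t 43.4 pos [0.5244 0.1982 0.1657] rpy [-1.7998e+02 -5.0000e-02  1.7982e+02] j1,j6 [ 0.26 -1.31] w 0.0659 F [-0.1  0.6 -2.4]
units [-0.03  0.03  0.33] full rot [-0.   -0.01 -0.04] level only [-0.   -0.01  0.  ] | rows 1 [-0.026  0.025  0.329]
```

```bash
python3 -m inch '[{"grip":0.4,"dx":-0.02,"dy":0.02,"dz":0.1,"rx":0,"ry":0,"rz":0},{"grip":0.4,"dx":0,"dy":0,"dz":0.1,"rx":0,"ry":0,"rz":0},{"grip":0.4,"dx":0,"dy":0,"dz":0.06,"rx":0,"ry":0,"rz":0},{"grip":0.4,"dx":0,"dy":0,"dz":0.05,"rx":0,"ry":0,"rz":0},{"grip":0.4,"dx":0,"dy":0,"dz":0,"rx":0,"ry":0,"rz":0}]'; python3 -m inch '[{"grip":0.4,"dx":0,"dy":0,"dz":0.05,"rx":0,"ry":0,"rz":0},{"grip":0.4,"dx":0,"dy":0,"dz":0,"rx":0,"ry":0,"rz":0}]';python3 -m inch '[{"grip":0.4,"dx":0,"dy":0,"dz":0.05,"rx":0,"ry":0,"rz":0},{"grip":0.4,"dx":0,"dy":0,"dz":0.05,"rx":0,"ry":0,"rz":0},{"grip":0.4,"dx":0,"dy":0,"dz":0,"rx":0,"ry":0,"rz":0}]'
```

```text
time: 44.02
tool_pos: [0.5255, 0.1989, 0.1587]
ee_rot: [3.141, 0.001, 3.138]
wrist_force: [0.3, -0.1, -2.0]
width: 0.066
time: 44.28
tool_pos: [0.5257, 0.1989, 0.1577]
ee_rot: [3.141, 0.002, 3.138]
wrist_force: [0.3, 0.4, -2.6]
width: 0.0655
time: 44.65
tool_pos: [0.5259, 0.1989, 0.1576]
ee_rot: [3.141, 0.004, 3.138]
wrist_force: [-0.7, 0.4, -0.4]
width: 0.0656
```

```bash
python3 -m inch '[{"grip":0.55,"dx":0,"dy":0,"dz":0,"rx":0,"ry":0,"rz":0},{"grip":0.8,"dx":0,"dy":0,"dz":0,"rx":0,"ry":0,"rz":0},{"grip":1,"dx":0,"dy":0,"dz":0,"rx":0,"ry":0,"rz":0},{"grip":1,"dx":0,"dy":0,"dz":0,"rx":0,"ry":0,"rz":0},{"grip":1,"dx":0,"dy":0,"dz":-0.4,"rx":0,"ry":0,"rz":0},{"grip":1,"dx":0,"dy":0,"dz":-0.9,"rx":0,"ry":0,"rz":0},{"grip":1,"dx":0,"dy":0,"dz":-0.7,"rx":0,"ry":0,"rz":0},{"grip":1,"dx":0,"dy":0,"dz":-0.2,"rx":0,"ry":0,"rz":0.5}]'; python3 -c "
from h import *
plan(.6194,-.177,.2,170)"
```

```text
time: 45.65
tool_pos: [0.5262, 0.1989, 0.2149]
ee_rot: [3.141, 0.005, 3.094]
wrist_force: [-0.3, -0.3, 0.8]
width: 0.0943
t 45.65 pos [0.5262 0.1989 0.2149] rpy [179.94   0.27 177.25] j1,j6 [ 0.26 -1.26] w 0.0943 F [-0.3 -0.3  0.8]
units [ -4.44 -14.84   0.6 ] full rot [0.02 0.05 1.45] level only [0.01 0.05 0.  ] | rows 15 [-0.296 -0.989  0.04 ]
```

```bash
python3 -m inch '[{"grip":1,"dx":-0.3,"dy":-0.99,"dz":0,"rx":0,"ry":0,"rz":0},{"grip":1,"dx":-0.3,"dy":-0.99,"dz":0,"rx":0,"ry":0,"rz":0},{"grip":1,"dx":-0.3,"dy":-0.99,"dz":0,"rx":0,"ry":0,"rz":0},{"grip":1,"dx":-0.3,"dy":-0.99,"dz":0,"rx":0,"ry":0,"rz":0},{"grip":1,"dx":-0.3,"dy":-0.99,"dz":0,"rx":0,"ry":0,"rz":0},{"grip":1,"dx":-0.3,"dy":-0.99,"dz":0,"rx":0,"ry":0,"rz":0},{"grip":1,"dx":-0.3,"dy":-0.99,"dz":0,"rx":0,"ry":0,"rz":0},{"grip":1,"dx":-0.3,"dy":-0.99,"dz":0,"rx":0,"ry":0,"rz":0},{"grip":1,"dx":-0.3,"dy":-0.99,"dz":0,"rx":0,"ry":0,"rz":0},{"grip":1,"dx":-0.3,"dy":-0.99,"dz":0,"rx":0,"ry":0,"rz":0},{"grip":1,"dx":-0.3,"dy":-0.99,"dz":0,"rx":0,"ry":0,"rz":0},{"grip":1,"dx":-0.3,"dy":-0.99,"dz":0,"rx":0,"ry":0,"rz":0}]'
python3 - <<'E'
from h import *
plan(.6194,-.177,.15,170)
s=cams.snapshot('top');t=cams.snapshot('side')
cv2.imwrite('pics/g10.png',np.hstack([cv2.resize(s['frame'][130:290,110:320],(420,320),interpolation=3),cv2.resize(t['frame'][200:350,220:380],(320,320),interpolation=3)])[...,::-1])
E
```

```text
time: 47.15
tool_pos: [0.6075, -0.1094, 0.2279]
ee_rot: [3.139, 0.02, 3.098]
wrist_force: [0.1, -0.2, 0.1]
width: 0.0945
t 47.15 pos [ 0.6075 -0.1094  0.2279] rpy [179.86   1.15 177.48] j1,j6 [-0.27 -1.8 ] w 0.0945 F [ 0.1 -0.2  0.1]
units [-0.53 -2.69  3.12] full rot [0.04 0.23 1.5 ] level only [0.03 0.23 0.  ] | rows 4 [-0.133 -0.672  0.78 ]
```

View pics/g10.png

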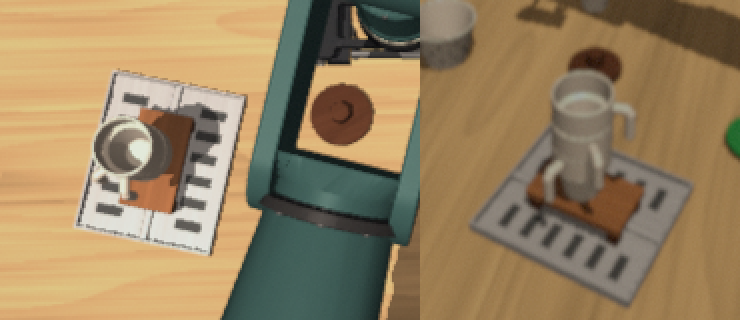

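Three mugs are nested straight. Continuing to mug A.

```bash
python3 -m inch '[{"grip":1,"dx":-0.13,"dy":-0.8,"dz":0,"rx":0.03,"ry":0.23,"rz":0},{"grip":1,"dx":-0.13,"dy":-0.8,"dz":0.3,"rx":0,"ry":0,"rz":0},{"grip":1,"dx":-0.13,"dy":-0.6,"dz":0.6,"rx":0,"ry":0,"rz":0},{"grip":1,"dx":0,"dy":-0.2,"dz":0.7,"rx":0,"ry":0,"rz":0.75},{"grip":1,"dx":0,"dy":0,"dz":0.6,"rx":0,"ry":0,"rz":0.75},{"grip":1,"dx":0,"dy":0,"dz":0,"rx":0,"ry":0,"rz":0},{"grip":1,"dx":0,"dy":0,"dz":0,"rx":0,"ry":0,"rz":0}]'
python3 - <<'E'
from h import *
plan(.6194,-.177,.12,170)
E
```

```text
time: 48.12
tool_pos: [0.6137, -0.1711, 0.1681]
ee_rot: [3.139, -0.003, 2.963]
wrist_force: [0.0, -1.1, 0.5]
width: 0.0941
t 48.12 pos [ 0.6137 -0.1711  0.1681] rpy [179.85  -0.18 169.76] j1,j6 [-0.36 -1.75] w 0.0941 F [ 0.  -1.1  0.5]
units [-0.27 -0.2   1.92] full rot [ 0.03 -0.04 -0.05] level only [ 0.03 -0.04 -0.  ] | rows 2 [-0.137 -0.098  0.961]
```

```bash
python3 -m inch '[{"grip":1,"dx":-0.25,"dy":-0.2,"dz":0.3,"rx":0.03,"ry":-0.04,"rz":0},{"grip":1,"dx":0,"dy":0,"dz":0.8,"rx":0,"ry":0,"rz":0},{"grip":1,"dx":0,"dy":0,"dz":0.8,"rx":0,"ry":0,"rz":0},{"grip":1,"dx":0,"dy":0,"dz":0.1,"rx":0,"ry":0,"rz":0},{"grip":1,"dx":0,"dy":0,"dz":0,"rx":0,"ry":0,"rz":0}]'
python3 - <<'E'
from h import *
plan(.6194,-.177,.062,170)
E
```

```text
time: 48.75
tool_pos: [0.6219, -0.1787, 0.1193]
ee_rot: [-3.14, 0.008, 2.965]
wrist_force: [0.3, 0.3, -0.1]
width: 0.0944
t 48.75 pos [ 0.6219 -0.1787  0.1193] rpy [-179.9     0.43  169.91] j1,j6 [-0.37 -1.76] w 0.0944 F [ 0.3  0.3 -0.1]
units [0.13 0.06 2.29] full rot [-0.02  0.09 -0.02] level only [-0.02  0.09 -0.  ] | rows 3 [0.043 0.018 0.764]
```

```bash
python3 -m inch '[{"grip":1,"dx":0.1,"dy":0.05,"dz":0.5,"rx":0,"ry":0.09,"rz":0},{"grip":1,"dx":0,"dy":0,"dz":0.6,"rx":0,"ry":0,"rz":0},{"grip":1,"dx":0,"dy":0,"dz":0.6,"rx":0,"ry":0,"rz":0},{"grip":1,"dx":0,"dy":0,"dz":0.3,"rx":0,"ry":0,"rz":0},{"grip":1,"dx":0,"dy":0,"dz":0,"rx":0,"ry":0,"rz":0}]'
python3 - <<'E'
from h import *
plan(.6194,-.177,.062,170)
E
```

```text
time: 49.38
tool_pos: [0.6201, -0.1772, 0.0668]
ee_rot: [-3.14, 0.001, 2.966]
wrist_force: [0.0, 0.1, -0.2]
width: 0.0939
t 49.38 pos [ 0.6201 -0.1772  0.0668] rpy [-1.7988e+02  4.0000e-02  1.6993e+02] j1,j6 [-0.37 -1.76] w 0.0939 F [ 0.   0.1 -0.2]
units [0.03 0.   0.19] full rot [-0.02  0.01 -0.01] level only [-0.02  0.01 -0.  ] | rows 1 [0.03  0.003 0.19 ]
```

```bash
python3 -m inch '[{"grip":1,"dx":0.03,"dy":0,"dz":0.12,"rx":0,"ry":0,"rz":0},{"grip":0.75,"dx":0,"dy":0,"dz":0,"rx":0,"ry":0,"rz":0},{"grip":0.6,"dx":0,"dy":0,"dz":0,"rx":0,"ry":0,"rz":0},{"grip":0.5,"dx":0,"dy":0,"dz":0,"rx":0,"ry":0,"rz":0},{"grip":0.4,"dx":0,"dy":0,"dz":0,"rx":0,"ry":0,"rz":0},{"grip":0.4,"dx":0,"dy":0,"dz":0,"rx":0,"ry":0,"rz":0}]'; python3 -m inch '[{"grip":0.4,"dx":0,"dy":0,"dz":-0.7,"rx":0,"ry":0,"rz":0},{"grip":0.4,"dx":0,"dy":0,"dz":-0.9,"rx":0,"ry":0,"rz":-0.8},{"grip":0.4,"dx":0,"dy":0,"dz":-0.9,"rx":0,"ry":0,"rz":-1},{"grip":0.4,"dx":0,"dy":0,"dz":-0.9,"rx":0,"ry":0,"rz":-1},{"grip":0.4,"dx":0,"dy":0,"dz":-0.9,"rx":0,"ry":0,"rz":-1},{"grip":0.4,"dx":0,"dy":0,"dz":-0.9,"rx":0,"ry":0,"rz":-1},{"grip":0.4,"dx":0,"dy":0,"dz":-0.9,"rx":0,"ry":0,"rz":-1},{"grip":0.4,"dx":0,"dy":0,"dz":-0.9,"rx":0,"ry":0,"rz":-1},{"grip":0.4,"dx":0,"dy":0,"dz":-0.8,"rx":0,"ry":0,"rz":-0.8}]';python3 -c "
from h import *
plan(.525,.1988,.265,214)"
```

```text
time: 50.12
tool_pos: [0.6203, -0.1771, 0.0652]
ee_rot: [-3.14, 0.004, 2.966]
wrist_force: [1.1, -0.1, -0.9]
width: 0.0662
time: 51.25
tool_pos: [0.6181, -0.1766, 0.2718]
ee_rot: [-3.138, 0.0, -2.633]
wrist_force: [0.6, -0.8, -1.6]
width: 0.0666
t 51.25 pos [ 0.6181 -0.1766  0.2718] rpy [-1.7977e+02  1.0000e-02 -1.5083e+02] j1,j6 [-0.37 -2.45] w 0.0666 F [ 0.6 -0.8 -1.6]
units [-4.07 14.93  0.22] full rot [-0.05 -0.   -0.97] level only [-0.05  0.   -0.  ] | rows 15 [-0.271  0.995  0.014]
```

```bash
python3 -m inch '[{"grip":0.4,"dx":-0.2,"dy":0.6,"dz":0,"rx":0,"ry":0,"rz":0},{"grip":0.4,"dx":-0.27,"dy":1,"dz":0,"rx":0,"ry":0,"rz":0},{"grip":0.4,"dx":-0.27,"dy":1,"dz":0,"rx":0,"ry":0,"rz":0},{"grip":0.4,"dx":-0.27,"dy":1,"dz":0,"rx":0,"ry":0,"rz":0},{"grip":0.4,"dx":-0.27,"dy":1,"dz":0,"rx":0,"ry":0,"rz":0},{"grip":0.4,"dx":-0.27,"dy":1,"dz":0,"rx":0,"ry":0,"rz":0},{"grip":0.4,"dx":-0.27,"dy":1,"dz":0,"rx":0,"ry":0,"rz":0},{"grip":0.4,"dx":-0.27,"dy":1,"dz":0,"rx":0,"ry":0,"rz":0},{"grip":0.4,"dx":-0.27,"dy":1,"dz":0,"rx":0,"ry":0,"rz":0},{"grip":0.4,"dx":-0.27,"dy":1,"dz":0,"rx":0,"ry":0,"rz":0},{"grip":0.4,"dx":-0.27,"dy":1,"dz":0,"rx":0,"ry":0,"rz":0},{"grip":0.4,"dx":-0.27,"dy":1,"dz":0,"rx":0,"ry":0,"rz":0}]';python3 -c "
from h import *
plan(.525,.1988,.265,214)"
```

```text
time: 52.75
tool_pos: [0.5288, 0.1423, 0.2622]
ee_rot: [3.13, -0.014, -2.631]
wrist_force: [-0.1, 0.4, -2.5]
width: 0.0664
t 52.75 pos [0.5288 0.1423 0.2622] rpy [ 179.35   -0.81 -150.73] j1,j6 [ 0.16 -1.92] w 0.0664 F [-0.1  0.4 -2.5]
units [-0.97  2.05 -0.1 ] full rot [ 0.14 -0.16 -0.95] level only [ 0.13 -0.16 -0.  ] | rows 3 [-0.323  0.683 -0.034]
```

```bash
python3 -m inch '[{"grip":0.4,"dx":-0.3,"dy":0.6,"dz":-0.05,"rx":0.13,"ry":-0.16,"rz":0},{"grip":0.4,"dx":-0.3,"dy":0.6,"dz":0,"rx":0,"ry":0,"rz":0},{"grip":0.4,"dx":-0.2,"dy":0.3,"dz":0,"rx":0,"ry":0,"rz":-0.5},{"grip":0.4,"dx":0,"dy":0,"dz":0,"rx":0,"ry":0,"rz":-0.4},{"grip":0.4,"dx":0,"dy":0,"dz":0,"rx":0,"ry":0,"rz":0}]';python3 -c "
from h import *
plan(.525,.1988,.245,214)"
```

```text
time: 53.38
tool_pos: [0.5221, 0.1912, 0.26]
ee_rot: [3.138, -0.006, -2.542]
wrist_force: [-0.3, -0.8, -1.7]
width: 0.0663
t 53.38 pos [0.5221 0.1912 0.26  ] rpy [ 179.81   -0.37 -145.64] j1,j6 [ 0.25 -1.92] w 0.0663 F [-0.3 -0.8 -1.7]
units [-0.27  0.18  0.6 ] full rot [ 0.04 -0.07  0.07] level only [ 0.04 -0.07 -0.  ] | rows 1 [-0.271  0.185  0.601]
```

```bash
python3 -m inch '[{"grip":0.4,"dx":-0.25,"dy":0.17,"dz":0.2,"rx":0.04,"ry":-0.07,"rz":0.05},{"grip":0.4,"dx":0,"dy":0,"dz":0.3,"rx":0,"ry":0,"rz":0},{"grip":0.4,"dx":0,"dy":0,"dz":0,"rx":0,"ry":0,"rz":0}]';python3 -c "
from h import *
plan(.525,.1988,.1882,214)
s=cams.snapshot('top');t=cams.snapshot('side')
cv2.imwrite('pics/g11.png',np.hstack([cv2.resize(s['frame'][130:290,110:270],(400,400),interpolation=3),cv2.resize(t['frame'][180:330,220:380],(400,400),interpolation=3)])[...,::-1])
"
```

```text
time: 53.75
tool_pos: [0.5255, 0.1972, 0.2461]
ee_rot: [-3.141, -0.001, -2.549]
wrist_force: [0.1, -1.5, -3.0]
width: 0.0662
t 53.75 pos [0.5255 0.1972 0.2461] rpy [-1.7997e+02 -6.0000e-02 -1.4606e+02] j1,j6 [ 0.26 -1.9 ] w 0.0662 F [ 0.1 -1.5 -3. ]
units [-0.02  0.06  2.32] full rot [-0.01 -0.01 -0.01] level only [-0.01 -0.01  0.  ] | rows 3 [-0.007  0.021  0.772]
```

View pics/g11.png

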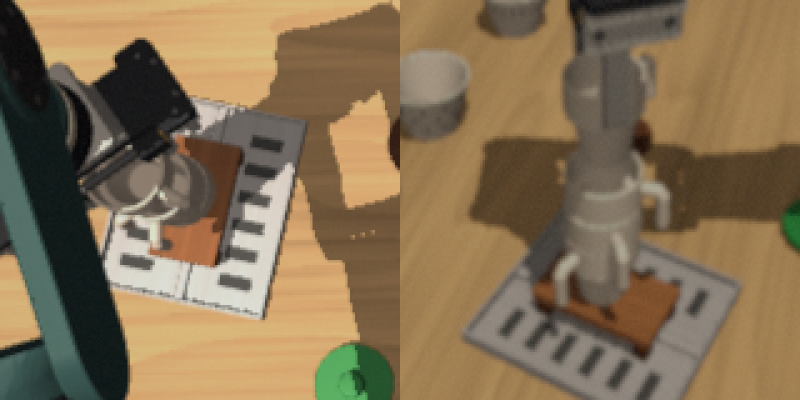

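```bash
python3 -m inch '[{"grip":0.4,"dx":0,"dy":0.06,"dz":0.4,"rx":0,"ry":0,"rz":0},{"grip":0.4,"dx":0,"dy":0,"dz":0.4,"rx":0,"ry":0,"rz":0},{"grip":0.4,"dx":0,"dy":0,"dz":0.4,"rx":0,"ry":0,"rz":0},{"grip":0.4,"dx":0,"dy":0,"dz":0.4,"rx":0,"ry":0,"rz":0},{"grip":0.4,"dx":0,"dy":0,"dz":0.25,"rx":0,"ry":0,"rz":0},{"grip":0.4,"dx":0,"dy":0,"dz":0.1,"rx":0,"ry":0,"rz":0},{"grip":0.4,"dx":0,"dy":0,"dz":0,"rx":0,"ry":0,"rz":0}]'; python3 -c "
from h import *
plan(.525,.1988,.1882,214)"
```

```text
time: 54.72
tool_pos: [0.5246, 0.1984, 0.1942]
ee_rot: [-3.141, -0.001, -2.549]
wrist_force: [-0.5, -0.2, -1.9]
width: 0.0661
t 54.73 pos [0.5246 0.1984 0.1942] rpy [-1.7996e+02 -3.0000e-02 -1.4607e+02] j1,j6 [ 0.26 -1.9 ] w 0.0661 F [-0.5 -0.2 -1.9]
units [-0.02  0.    0.24] full rot [-0.01 -0.01 -0.01] level only [-0.01 -0.01  0.  ] | rows 1 [-0.022  0.004  0.242]
```

```bash
python3 -m inch '[{"grip":0.4,"dx":-0.02,"dy":0,"dz":0.09,"rx":0,"ry":0,"rz":0},{"grip":0.4,"dx":0,"dy":0,"dz":0.06,"rx":0,"ry":0,"rz":0},{"grip":0.4,"dx":0,"dy":0,"dz":0.05,"rx":0,"ry":0,"rz":0},{"grip":0.4,"dx":0,"dy":0,"dz":0,"rx":0,"ry":0,"rz":0}]'; python3 -m inch '[{"grip":0.4,"dx":0,"dy":0,"dz":0.05,"rx":0,"ry":0,"rz":0},{"grip":0.4,"dx":0,"dy":0,"dz":0,"rx":0,"ry":0,"rz":0}]';python3 -m inch '[{"grip":0.4,"dx":0,"dy":0,"dz":0.05,"rx":0,"ry":0,"rz":0},{"grip":0.4,"dx":0,"dy":0,"dz":0.05,"rx":0,"ry":0,"rz":0},{"grip":0.4,"dx":0,"dy":0,"dz":0,"rx":0,"ry":0,"rz":0}]'
```

```text
time: 55.22
tool_pos: [0.5257, 0.1989, 0.1901]
ee_rot: [-3.14, 0.002, -2.549]
wrist_force: [-0.1, -0.4, -1.5]
width: 0.066
time: 55.48
tool_pos: [0.5257, 0.1989, 0.1889]
ee_rot: [-3.14, 0.002, -2.549]
wrist_force: [-0.1, 0.3, -1.9]
width: 0.0661
time: 55.85
tool_pos: [0.5265, 0.1988, 0.1884]
ee_rot: [-3.139, 0.005, -2.55]
wrist_force: [-1.4, -0.5, -1.3]
width: 0.0667
```

```bash
python3 -m inch '[{"grip":0.55,"dx":0,"dy":0,"dz":0,"rx":0,"ry":0,"rz":0},{"grip":0.8,"dx":0,"dy":0,"dz":0,"rx":0,"ry":0,"rz":0},{"grip":1,"dx":0,"dy":0,"dz":0,"rx":0,"ry":0,"rz":0},{"grip":1,"dx":0,"dy":0,"dz":0,"rx":0,"ry":0,"rz":0},{"grip":1,"dx":0,"dy":0,"dz":-0.4,"rx":0,"ry":0,"rz":0},{"grip":1,"dx":0,"dy":0,"dz":-0.9,"rx":0,"ry":0,"rz":0},{"grip":1,"dx":0,"dy":0,"dz":-0.7,"rx":0,"ry":0,"rz":0},{"grip":1,"dx":0,"dy":0,"dz":0,"rx":0,"ry":0,"rz":0.9},{"grip":1,"dx":0,"dy":0,"dz":0,"rx":0,"ry":0,"rz":0.9},{"grip":1,"dx":0,"dy":0,"dz":0,"rx":0,"ry":0,"rz":0.9},{"grip":1,"dx":0,"dy":0,"dz":0,"rx":0,"ry":0,"rz":0.9}]'; python3 -c "
from h import *
plan(.6211,-.3197,.2,175)"
```

```text
time: 57.22
tool_pos: [0.5274, 0.1993, 0.2453]
ee_rot: [-3.141, 0.011, -2.874]
wrist_force: [0.3, -0.3, -0.2]
width: 0.0936
t 57.23 pos [0.5274 0.1993 0.2453] rpy [-179.95    0.65 -164.66] j1,j6 [ 0.26 -1.58] w 0.0936 F [ 0.3 -0.3 -0.2]
units [  1.9  -21.01   1.81] full rot [0.01 0.13 4.07] level only [-0.01  0.13 -0.  ] | rows 22 [ 0.086 -0.955  0.082]
```

```bash
python3 -m inch '[{"grip":1,"dx":0.09,"dy":-0.97,"dz":0,"rx":0,"ry":0.13,"rz":0},{"grip":1,"dx":0.09,"dy":-0.97,"dz":0,"rx":0,"ry":0,"rz":0},{"grip":1,"dx":0.09,"dy":-0.97,"dz":0,"rx":0,"ry":0,"rz":0},{"grip":1,"dx":0.09,"dy":-0.97,"dz":0,"rx":0,"ry":0,"rz":0},{"grip":1,"dx":0.09,"dy":-0.97,"dz":0,"rx":0,"ry":0,"rz":0},{"grip":1,"dx":0.09,"dy":-0.97,"dz":0,"rx":0,"ry":0,"rz":0},{"grip":1,"dx":0.09,"dy":-0.97,"dz":0,"rx":0,"ry":0,"rz":0},{"grip":1,"dx":0.09,"dy":-0.97,"dz":0,"rx":0,"ry":0,"rz":0},{"grip":1,"dx":0.09,"dy":-0.97,"dz":0,"rx":0,"ry":0,"rz":0},{"grip":1,"dx":0.09,"dy":-0.97,"dz":0,"rx":0,"ry":0,"rz":0},{"grip":1,"dx":0.09,"dy":-0.97,"dz":0,"rx":0,"ry":0,"rz":0},{"grip":1,"dx":0.09,"dy":-0.97,"dz":0,"rx":0,"ry":0,"rz":0}]'
python3 - <<'E'
from h import *
plan(.6211,-.3197,.2,175)
s=cams.snapshot('top');t=cams.snapshot('side')
cv2.imwrite('pics/g12.png',np.hstack([cv2.resize(s['frame'][130:290,110:320],(420,320),interpolation=3),cv2.resize(t['frame'][180:330,220:380],(320,320),interpolation=3)])[...,::-1])
E
```

```text
time: 58.72
tool_pos: [0.5822, -0.0955, 0.2568]
ee_rot: [-3.138, 0.012, -2.87]
wrist_force: [0.5, 0.2, -0.4]
width: 0.0938
t 58.73 pos [ 0.5822 -0.0955  0.2568] rpy [-179.78    0.67 -164.44] j1,j6 [-0.26 -2.1 ] w 0.0938 F [ 0.5  0.2 -0.4]
units [ 0.93 -9.05  2.3 ] full rot [-0.02  0.14  4.11] level only [-0.04  0.13 -0.  ] | rows 10 [ 0.093 -0.905  0.23 ]
```

View pics/g12.png

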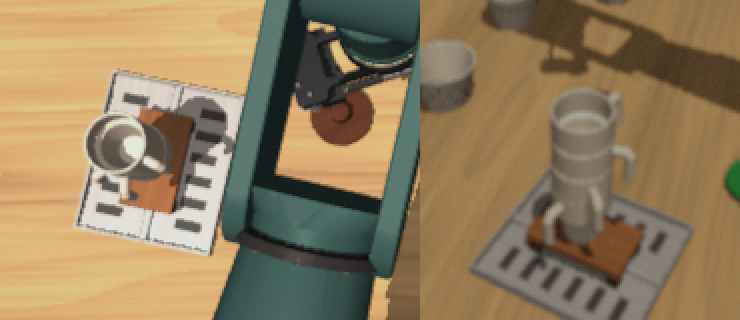

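```bash
python3 -m inch '[{"grip":1,"dx":0,"dy":-0.3,"dz":0,"rx":0,"ry":0.1,"rz":1},{"grip":1,"dx":0,"dy":0,"dz":0,"rx":0,"ry":0,"rz":1},{"grip":1,"dx":0,"dy":0,"dz":0,"rx":0,"ry":0,"rz":1},{"grip":1,"dx":0,"dy":0,"dz":0,"rx":0,"ry":0,"rz":1},{"grip":1,"dx":0,"dy":0,"dz":0,"rx":0,"ry":0,"rz":0}]'
python3 - <<'E'
from h import *
plan(.6211,-.3197,.2,175)
E
```

```text
time: 59.45
tool_pos: [0.5842, -0.0996, 0.259]
ee_rot: [3.141, 0.005, 3.053]
wrist_force: [-0.5, -0.2, 0.7]
width: 0.0936
t 59.45 pos [ 0.5842 -0.0996  0.259 ] rpy [179.99   0.28 174.92] j1,j6 [-0.27 -1.75] w 0.0936 F [-0.5 -0.2  0.7]
units [-2.24 -8.64  2.37] full rot [ 0.    0.06 -0.02] level only [0.   0.06 0.  ] | rows 9 [-0.249 -0.96   0.263]
```

```bash
python3 -m inch '[{"grip":1,"dx":-0.25,"dy":-0.97,"dz":0.26,"rx":0,"ry":0,"rz":0},{"grip":1,"dx":-0.25,"dy":-0.97,"dz":0.26,"rx":0,"ry":0,"rz":0},{"grip":1,"dx":-0.25,"dy":-0.97,"dz":0.26,"rx":0,"ry":0,"rz":0},{"grip":1,"dx":-0.25,"dy":-0.97,"dz":0.26,"rx":0,"ry":0,"rz":0},{"grip":1,"dx":-0.25,"dy":-0.97,"dz":0.26,"rx":0,"ry":0,"rz":0},{"grip":1,"dx":-0.25,"dy":-0.97,"dz":0.26,"rx":0,"ry":0,"rz":0},{"grip":1,"dx":-0.25,"dy":-0.97,"dz":0.26,"rx":0,"ry":0,"rz":0},{"grip":1,"dx":-0.25,"dy":-0.97,"dz":0.26,"rx":0,"ry":0,"rz":0},{"grip":1,"dx":-0.2,"dy":-0.5,"dz":0.26,"rx":0,"ry":0,"rz":0},{"grip":1,"dx":0,"dy":-0.1,"dz":0.26,"rx":0,"ry":0,"rz":0},{"grip":1,"dx":0,"dy":0,"dz":0,"rx":0,"ry":0,"rz":0}]'
python3 - <<'E'
from h import *
plan(.6211,-.3197,.12,175)
E
```

```text
time: 60.82
tool_pos: [0.6255, -0.3186, 0.1918]
ee_rot: [3.138, 0.007, 3.066]
wrist_force: [-0.3, 0.9, 0.1]
width: 0.094
t 60.83 pos [ 0.6255 -0.3186  0.1918] rpy [179.8    0.38 175.64] j1,j6 [-0.55 -2.05] w 0.094 F [-0.3  0.9  0.1]
units [ 0.19 -0.07  2.87] full rot [0.04 0.08 0.13] level only [0.04 0.08 0.  ] | rows 3 [ 0.064 -0.022  0.957]
```

```bash
python3 -m inch '[{"grip":1,"dx":0.15,"dy":-0.05,"dz":0.5,"rx":0.04,"ry":0.08,"rz":0.1},{"grip":1,"dx":0,"dy":0,"dz":0.8,"rx":0,"ry":0,"rz":0},{"grip":1,"dx":0,"dy":0,"dz":0.9,"rx":0,"ry":0,"rz":0},{"grip":1,"dx":0,"dy":0,"dz":0.6,"rx":0,"ry":0,"rz":0},{"grip":1,"dx":0,"dy":0,"dz":0.1,"rx":0,"ry":0,"rz":0},{"grip":1,"dx":0,"dy":0,"dz":0,"rx":0,"ry":0,"rz":0}]'
python3 - <<'E'
from h import *
plan(.6211,-.3197,.062,175)
E
```

```text
time: 61.58
tool_pos: [0.6219, -0.3157, 0.118]
ee_rot: [-3.141, 0.001, 3.06]
wrist_force: [-0.4, 1.1, -0.0]
width: 0.0943
t 61.58 pos [ 0.6219 -0.3157  0.118 ] rpy [-1.7995e+02  5.0000e-02  1.7535e+02] j1,j6 [-0.55 -2.04] w 0.0943 F [-0.4  1.1 -0. ]
units [ 0.02 -0.16  2.24] full rot [-0.01  0.01  0.07] level only [-0.01  0.01 -0.  ] | rows 3 [ 0.006 -0.053  0.747]
```

```bash
python3 -m inch '[{"grip":1,"dx":0,"dy":-0.16,"dz":0.5,"rx":0,"ry":0,"rz":0},{"grip":1,"dx":0,"dy":0,"dz":0.6,"rx":0,"ry":0,"rz":0},{"grip":1,"dx":0,"dy":0,"dz":0.7,"rx":0,"ry":0,"rz":0},{"grip":1,"dx":0,"dy":0,"dz":0.3,"rx":0,"ry":0,"rz":0},{"grip":1,"dx":0,"dy":0,"dz":0,"rx":0,"ry":0,"rz":0}]'
python3 - <<'E'
from h import *
plan(.6211,-.3197,.062,175)
E
```

```text
time: 62.2
tool_pos: [0.6218, -0.3205, 0.0625]
ee_rot: [-3.14, 0.002, 3.06]
wrist_force: [1.2, -0.5, 1.1]
width: 0.094
t 62.2 pos [ 0.6218 -0.3205  0.0625] rpy [-1.7991e+02  1.0000e-01  1.7533e+02] j1,j6 [-0.56 -2.05] w 0.094 F [ 1.2 -0.5  1.1]
units [0.03 0.03 0.02] full rot [-0.02  0.02  0.07] level only [-0.02  0.02 -0.  ] | rows 1 [0.031 0.028 0.021]
```

```bash
python3 -m inch '[{"grip":0.75,"dx":0.03,"dy":0.02,"dz":0,"rx":0,"ry":0,"rz":0},{"grip":0.6,"dx":0,"dy":0,"dz":0,"rx":0,"ry":0,"rz":0},{"grip":0.5,"dx":0,"dy":0,"dz":0,"rx":0,"ry":0,"rz":0},{"grip":0.4,"dx":0,"dy":0,"dz":0,"rx":0,"ry":0,"rz":0},{"grip":0.4,"dx":0,"dy":0,"dz":0,"rx":0,"ry":0,"rz":0}]'; python3 -m inch '[{"grip":0.4,"dx":0,"dy":0,"dz":-0.7,"rx":0,"ry":0,"rz":0},{"grip":0.4,"dx":0,"dy":0,"dz":-0.9,"rx":0,"ry":0,"rz":0},{"grip":0.4,"dx":0,"dy":0,"dz":-1,"rx":0,"ry":0,"rz":0},{"grip":0.4,"dx":0,"dy":0,"dz":-1,"rx":0,"ry":0,"rz":0},{"grip":0.4,"dx":0,"dy":0,"dz":-1,"rx":0,"ry":0,"rz":0},{"grip":0.4,"dx":0,"dy":0,"dz":-1,"rx":0,"ry":0,"rz":0},{"grip":0.4,"dx":0,"dy":0,"dz":-1,"rx":0,"ry":0,"rz":0},{"grip":0.4,"dx":0,"dy":0,"dz":-1,"rx":0,"ry":0,"rz":0},{"grip":0.4,"dx":0,"dy":0,"dz":-1,"rx":0,"ry":0,"rz":0},{"grip":0.4,"dx":0,"dy":0,"dz":-0.6,"rx":0,"ry":0,"rz":0}]';python3 -c "
from h import *
plan(.5255,.199,.29,182)"
```

```text
time: 62.82
tool_pos: [0.6219, -0.3199, 0.0641]
ee_rot: [-3.139, 0.004, 3.06]
wrist_force: [0.2, -0.5, -0.5]
width: 0.066
time: 64.08
tool_pos: [0.6195, -0.3193, 0.3105]
ee_rot: [-3.136, 0.008, 3.059]
wrist_force: [0.2, 0.1, -2.5]
width: 0.0659
t 64.08 pos [ 0.6195 -0.3193  0.3105] rpy [-179.69    0.45  175.29] j1,j6 [-0.56 -2.05] w 0.0659 F [ 0.2  0.1 -2.5]
units [ 5.46 20.36  0.67] full rot [-0.07  0.09 -1.34] level only [-0.06  0.09 -0.  ] | rows 21 [0.26  0.969 0.032]
```

```bash
python3 -m inch '[{"grip":0.4,"dx":0.15,"dy":0.6,"dz":0,"rx":-0.06,"ry":0.09,"rz":0},{"grip":0.4,"dx":0.26,"dy":1,"dz":0,"rx":0,"ry":0,"rz":0},{"grip":0.4,"dx":0.26,"dy":1,"dz":0,"rx":0,"ry":0,"rz":0},{"grip":0.4,"dx":0.26,"dy":1,"dz":0,"rx":0,"ry":0,"rz":0},{"grip":0.4,"dx":0.26,"dy":1,"dz":0,"rx":0,"ry":0,"rz":0},{"grip":0.4,"dx":0.26,"dy":1,"dz":0,"rx":0,"ry":0,"rz":0},{"grip":0.4,"dx":0.26,"dy":1,"dz":0,"rx":0,"ry":0,"rz":0},{"grip":0.4,"dx":0.26,"dy":1,"dz":0,"rx":0,"ry":0,"rz":0},{"grip":0.4,"dx":0.26,"dy":1,"dz":0,"rx":0,"ry":0,"rz":0},{"grip":0.4,"dx":0.26,"dy":1,"dz":0,"rx":0,"ry":0,"rz":0},{"grip":0.4,"dx":0.26,"dy":1,"dz":0,"rx":0,"ry":0,"rz":0},{"grip":0.4,"dx":0.26,"dy":1,"dz":0,"rx":0,"ry":0,"rz":0}]';python3 -c "
from h import *
plan(.5255,.199,.29,182)"
```

```text
time: 65.58
tool_pos: [0.5584, -0.0046, 0.3083]
ee_rot: [3.135, -0.011, 3.064]
wrist_force: [1.0, -0.1, -2.3]
width: 0.0657
t 65.58 pos [ 0.5584 -0.0046  0.3083] rpy [179.63  -0.65 175.53] j1,j6 [-0.11 -1.6 ] w 0.0657 F [ 1.  -0.1 -2.3]
units [1.94 8.01 0.81] full rot [ 0.08 -0.13 -1.3 ] level only [ 0.07 -0.13 -0.  ] | rows 9 [0.216 0.89  0.09 ]
```

```bash
python3 -m inch '[{"grip":0.4,"dx":0.23,"dy":1,"dz":0,"rx":0.07,"ry":-0.13,"rz":0},{"grip":0.4,"dx":0.23,"dy":1,"dz":0,"rx":0,"ry":0,"rz":0},{"grip":0.4,"dx":0.23,"dy":1,"dz":0,"rx":0,"ry":0,"rz":0},{"grip":0.4,"dx":0.23,"dy":1,"dz":0,"rx":0,"ry":0,"rz":0},{"grip":0.4,"dx":0.23,"dy":1,"dz":0,"rx":0,"ry":0,"rz":0},{"grip":0.4,"dx":0.23,"dy":1,"dz":0,"rx":0,"ry":0,"rz":0},{"grip":0.4,"dx":0.2,"dy":0.8,"dz":0,"rx":0,"ry":0,"rz":0},{"grip":0.4,"dx":0,"dy":0.3,"dz":0,"rx":0,"ry":0,"rz":-0.6},{"grip":0.4,"dx":0,"dy":0,"dz":0,"rx":0,"ry":0,"rz":-0.6},{"grip":0.4,"dx":0,"dy":0,"dz":0,"rx":0,"ry":0,"rz":0}]';python3 -c "
from h import *
plan(.5255,.199,.285,182)"
```

```text
time: 66.82
tool_pos: [0.5201, 0.1885, 0.3043]
ee_rot: [3.14, -0.012, -3.098]
wrist_force: [-0.1, -0.9, -1.5]
width: 0.0657
t 66.83 pos [0.5201 0.1885 0.3043] rpy [ 179.9    -0.71 -177.52] j1,j6 [ 0.24 -1.37] w 0.0657 F [-0.1 -0.9 -1.5]
units [-0.24  0.41  0.77] full rot [ 0.02 -0.14  0.1 ] level only [ 0.02 -0.14 -0.  ] | rows 1 [-0.242  0.411  0.771]
```

```bash
python3 -m inch '[{"grip":0.4,"dx":-0.22,"dy":0.4,"dz":0,"rx":0.02,"ry":-0.14,"rz":0},{"grip":0.4,"dx":0,"dy":0,"dz":0.3,"rx":0,"ry":0,"rz":0},{"grip":0.4,"dx":0,"dy":0,"dz":0.4,"rx":0,"ry":0,"rz":0},{"grip":0.4,"dx":0,"dy":0,"dz":0,"rx":0,"ry":0,"rz":0}]';python3 -c "
from h import *
plan(.5255,.199,.2171,182)
s=cams.snapshot('top');t=cams.snapshot('side')
cv2.imwrite('pics/g13.png',np.hstack([cv2.resize(s['frame'][130:290,110:270],(400,400),interpolation=3),cv2.resize(t['frame'][160:330,220:380],(376,400),interpolation=3)])[...,::-1])
"
```

```text
time: 67.32
tool_pos: [0.5253, 0.1986, 0.2845]
ee_rot: [-3.141, -0.001, -3.1]
wrist_force: [-0.2, 0.0, -2.7]
width: 0.0658
t 67.33 pos [0.5253 0.1986 0.2845] rpy [-1.7996e+02 -7.0000e-02 -1.7760e+02] j1,j6 [ 0.26 -1.35] w 0.0658 F [-0.2  0.  -2.7]
units [-0.01  0.02  2.7 ] full rot [-0.01 -0.01  0.08] level only [-0.01 -0.01  0.  ] | rows 3 [-0.004  0.006  0.899]
```

View pics/g13.png

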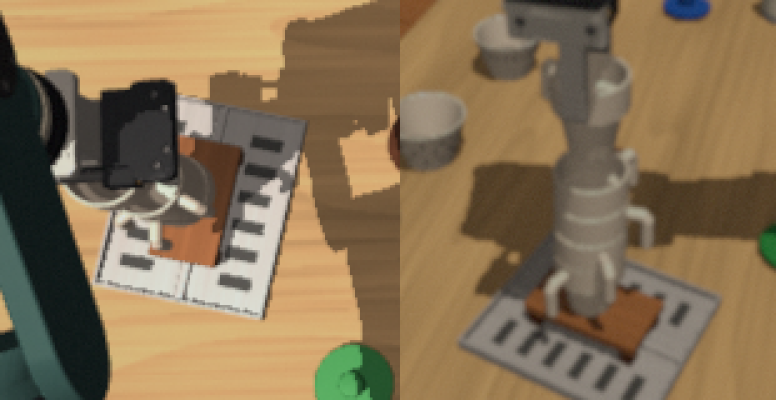

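```bash
python3 -m inch '[{"grip":0.4,"dx":0,"dy":0,"dz":0.4,"rx":0,"ry":0,"rz":0},{"grip":0.4,"dx":0,"dy":0,"dz":0.45,"rx":0,"ry":0,"rz":0},{"grip":0.4,"dx":0,"dy":0,"dz":0.45,"rx":0,"ry":0,"rz":0},{"grip":0.4,"dx":0,"dy":0,"dz":0.45,"rx":0,"ry":0,"rz":0},{"grip":0.4,"dx":0,"dy":0,"dz":0.35,"rx":0,"ry":0,"rz":0},{"grip":0.4,"dx":0,"dy":0,"dz":0.2,"rx":0,"ry":0,"rz":0},{"grip":0.4,"dx":0,"dy":0,"dz":0,"rx":0,"ry":0,"rz":0}]'; python3 -c "
from h import *
plan(.5255,.199,.2171,182)"
```

```text
time: 68.3
tool_pos: [0.5255, 0.1984, 0.2237]
ee_rot: [-3.141, -0.0, -3.1]
wrist_force: [0.1, 0.2, -0.6]
width: 0.0657
t 68.3 pos [0.5255 0.1984 0.2237] rpy [-1.7997e+02 -1.0000e-02 -1.7763e+02] j1,j6 [ 0.26 -1.35] w 0.0657 F [ 0.1  0.2 -0.6]
units [-0.    0.03  0.26] full rot [-0.01 -0.    0.07] level only [-0.01 -0.    0.  ] | rows 1 [-0.001  0.026  0.262]
```

```bash
python3 -m inch '[{"grip":0.4,"dx":0,"dy":0.02,"dz":0.1,"rx":0,"ry":0,"rz":0},{"grip":0.4,"dx":0,"dy":0,"dz":0.06,"rx":0,"ry":0,"rz":0},{"grip":0.4,"dx":0,"dy":0,"dz":0.05,"rx":0,"ry":0,"rz":0},{"grip":0.4,"dx":0,"dy":0,"dz":0,"rx":0,"ry":0,"rz":0}]'; python3 -m inch '[{"grip":0.4,"dx":0,"dy":0,"dz":0.05,"rx":0,"ry":0,"rz":0},{"grip":0.4,"dx":0,"dy":0,"dz":0,"rx":0,"ry":0,"rz":0}]';python3 -m inch '[{"grip":0.4,"dx":0,"dy":0,"dz":0.05,"rx":0,"ry":0,"rz":0},{"grip":0.4,"dx":0,"dy":0,"dz":0.05,"rx":0,"ry":0,"rz":0},{"grip":0.4,"dx":0,"dy":0,"dz":0,"rx":0,"ry":0,"rz":0}]'
```

```text
time: 68.8
tool_pos: [0.5261, 0.199, 0.2195]
ee_rot: [-3.141, 0.002, -3.1]
wrist_force: [-0.1, -0.1, -2.5]
width: 0.0657
time: 69.05
tool_pos: [0.5262, 0.1988, 0.2184]
ee_rot: [-3.141, 0.003, -3.1]
wrist_force: [0.2, -0.7, -1.7]
width: 0.0659
time: 69.42
tool_pos: [0.5267, 0.1987, 0.2173]
ee_rot: [-3.141, 0.005, -3.101]
wrist_force: [-0.3, -0.5, -1.4]
width: 0.0655
```

```bash
python3 -m inch '[{"grip":0.4,"dx":0,"dy":0,"dz":0.05,"rx":0,"ry":0,"rz":0},{"grip":0.4,"dx":0,"dy":0,"dz":0,"rx":0,"ry":0,"rz":0}]';python3 -m inch '[{"grip":0.55,"dx":0,"dy":0,"dz":0,"rx":0,"ry":0,"rz":0},{"grip":0.8,"dx":0,"dy":0,"dz":0,"rx":0,"ry":0,"rz":0},{"grip":1,"dx":0,"dy":0,"dz":0,"rx":0,"ry":0,"rz":0},{"grip":1,"dx":0,"dy":0,"dz":0,"rx":0,"ry":0,"rz":0},{"grip":1,"dx":0,"dy":0,"dz":-0.4,"rx":0,"ry":0,"rz":0},{"grip":1,"dx":0,"dy":0,"dz":-0.9,"rx":0,"ry":0,"rz":0},{"grip":1,"dx":0,"dy":0,"dz":-0.7,"rx":0,"ry":0,"rz":0},{"grip":1,"dx":0,"dy":0,"dz":0,"rx":0,"ry":0,"rz":0}]'; python3 -c "
from h import *
plan(.596,-.0555,.2)"
```

```text
time: 69.68
tool_pos: [0.5269, 0.1986, 0.2172]
ee_rot: [-3.141, 0.007, -3.101]
wrist_force: [-0.5, 0.0, 0.5]
width: 0.0663
time: 70.68
tool_pos: [0.5268, 0.1993, 0.2691]
ee_rot: [3.141, 0.007, -3.1]
wrist_force: [0.3, -0.1, -0.1]
width: 0.0941
t 70.67 pos [0.5268 0.1993 0.2691] rpy [ 179.94    0.39 -177.62] j1,j6 [ 0.26 -1.35] w 0.0941 F [ 0.3 -0.1 -0.1]
units [ -2.33 -10.3    2.77] full rot [0.01 0.08 0.  ] level only [0.01 0.08 0.  ] | rows 11 [-0.211 -0.937  0.252]
```

```bash
python3 -m inch '[{"grip":1,"dx":0,"dy":-0.5,"dz":-0.3,"rx":0,"ry":0,"rz":0},{"grip":1,"dx":0,"dy":0,"dz":0,"rx":0,"ry":0,"rz":0}]'
python3 - <<'E'
from h import *
s=cams.snapshot('top');t=cams.snapshot('side')
for x in (s,t):
    m=comp(brown(x),proj(x,[[.596,-.0555,.01]])[0])
    if m is None: print(None); continue
    p,c=fit([(x,m)],LID,[.596,-.0555,0,0,0,0],[0,1],[.003,.003]); print(m.sum(),p[:2],c)
    print([(d["score"],back(x,d["pixel"],0)[:2].round(3)) for d in spotter.place_of(x,"lid")])
cv2.imwrite('pics/g14.png',np.hstack([cv2.resize(s['frame'][120:290,110:330],(440,340),interpolation=3),cv2.resize(t['frame'][160:330,220:380],(320,340),interpolation=3)])[...,::-1])
E
```

```text
time: 70.92
tool_pos: [0.5271, 0.1858, 0.2763]
ee_rot: [3.141, 0.006, -3.1]
wrist_force: [-0.4, -0.1, 0.8]
width: 0.094
733.0 [ 0.57542729 -0.02620599] 0.06070941314101219
[(0.97, array([ 0.291, -0.231])), (0.81, array([ 0.558, -0.454])), (0.67, array([0.347, 0.046])), (0.64, array([ 0.577, -0.031]))]
None
```

View pics/g14.png

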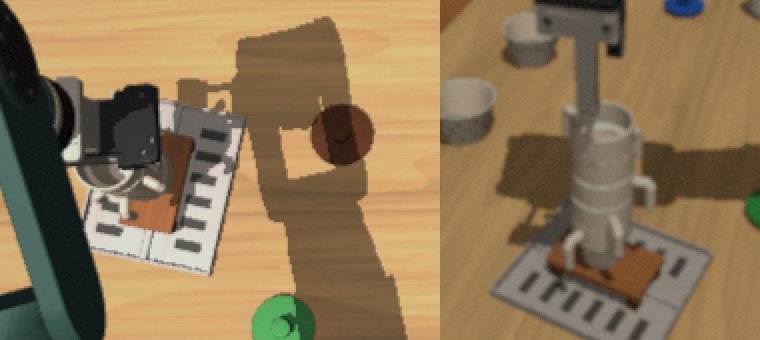

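The lid has been knocked; it now lies flat at about (0.575, -0.026). All five mugs are nested straight. I go for the knob.

Run:
```python
from h import *
plan(.5754,-.0265,.12,182)
```

```text
t 71.08 pos [0.5266 0.1866 0.275 ] rpy [ 179.97    0.2  -177.57] j1,j6 [ 0.24 -1.37] w 0.0942 F [ 0.3 -0.1 -0.6]
units [-1.57 -8.6   6.2 ] full rot [0.01 0.04 0.09] level only [0.01 0.04 0.  ] | rows 9 [-0.174 -0.956  0.689]
```

```bash
python3 -m inch '[{"grip":1,"dx":-0.19,"dy":-0.95,"dz":0,"rx":0,"ry":0,"rz":0},{"grip":1,"dx":-0.19,"dy":-0.95,"dz":0,"rx":0,"ry":0,"rz":0},{"grip":1,"dx":-0.19,"dy":-0.95,"dz":0,"rx":0,"ry":0,"rz":0},{"grip":1,"dx":-0.19,"dy":-0.95,"dz":0,"rx":0,"ry":0,"rz":0},{"grip":1,"dx":-0.19,"dy":-0.95,"dz":0,"rx":0,"ry":0,"rz":0},{"grip":1,"dx":-0.19,"dy":-0.95,"dz":0.3,"rx":0,"ry":0,"rz":0},{"grip":0.7,"dx":-0.19,"dy":-0.95,"dz":0.6,"rx":0,"ry":0,"rz":0},{"grip":0.7,"dx":-0.19,"dy":-0.8,"dz":0.9,"rx":0,"ry":0,"rz":0},{"grip":0.6,"dx":0,"dy":-0.4,"dz":1,"rx":0,"ry":0,"rz":0},{"grip":0.6,"dx":0,"dy":0,"dz":1,"rx":0,"ry":0,"rz":0},{"grip":0.6,"dx":0,"dy":0,"dz":1,"rx":0,"ry":0,"rz":0},{"grip":0.6,"dx":0,"dy":0,"dz":0.5,"rx":0,"ry":0,"rz":0}]'
python3 - <<'E'
from h import *
plan(.5754,-.0265,.08,182)
E
```

```text
time: 72.58
tool_pos: [0.572, -0.0123, 0.1316]
ee_rot: [3.139, -0.006, -3.096]
wrist_force: [-0.4, 0.3, 0.1]
width: 0.0561
t 72.58 pos [ 0.572  -0.0123  0.1316] rpy [ 179.85   -0.37 -177.41] j1,j6 [-0.12 -1.74] w 0.0561 F [-0.4  0.3  0.1]
units [-0.12 -0.58  2.06] full rot [ 0.03 -0.07  0.12] level only [ 0.03 -0.07 -0.  ] | rows 3 [-0.041 -0.193  0.687]
```

```bash
python3 -m inch '[{"grip":0.6,"dx":-0.1,"dy":-0.5,"dz":0.4,"rx":0.03,"ry":-0.07,"rz":0},{"grip":0.6,"dx":0,"dy":-0.05,"dz":0.8,"rx":0,"ry":0,"rz":0},{"grip":0.6,"dx":0,"dy":0,"dz":0.4,"rx":0,"ry":0,"rz":0},{"grip":0.6,"dx":0,"dy":0,"dz":0,"rx":0,"ry":0,"rz":0}]'
python3 - <<'E'
from h import *
plan(.5754,-.0265,.031,182)
s=cams.snapshot('top');t=cams.snapshot('side')
print([(d["score"],back(t,d["pixel"],0)[:2].round(3)) for d in spotter.place_of(t,"lid")])
cv2.imwrite('pics/g15.png',np.hstack([cv2.resize(s['frame'][120:290,110:330],(440,340),interpolation=3),cv2.resize(t['frame'][150:270,240:360],(340,340),interpolation=3)])[...,::-1])
E
```

```text
time: 73.08
tool_pos: [0.5763, -0.028, 0.0907]
ee_rot: [-3.14, 0.002, -3.096]
wrist_force: [-0.3, 0.1, 0.4]
width: 0.0565
t 73.08 pos [ 0.5763 -0.028   0.0907] rpy [-1.7991e+02  1.1000e-01 -1.7740e+02] j1,j6 [-0.15 -1.76] w 0.0565 F [-0.3  0.1  0.4]
units [0.04 0.06 2.39] full rot [-0.02  0.02  0.12] level only [-0.02  0.02 -0.  ] | rows 3 [0.012 0.022 0.797]
[(0.9, array([ 0.295, -0.221])), (0.8, array([0.346, 0.056])), (0.77, array([ 0.56 , -0.446]))]
```

View pics/g15.png

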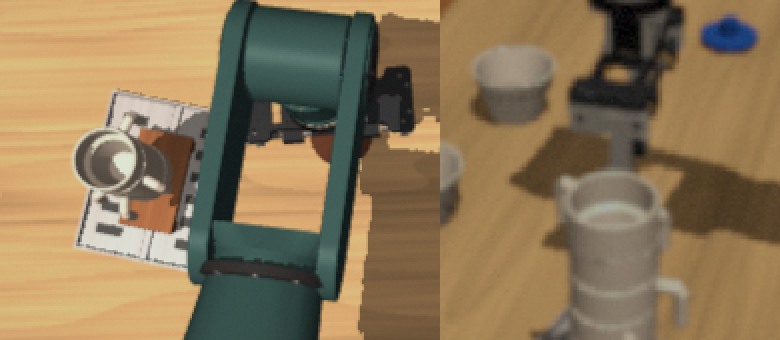

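The top view shows the full five-mug stack. The lid sits under the gripper, and the side view of it is blocked. I descend carefully.

```bash
python3 -m inch '[{"grip":0.6,"dx":0.04,"dy":0.05,"dz":0.5,"rx":0,"ry":0,"rz":0},{"grip":0.6,"dx":0,"dy":0,"dz":0.6,"rx":0,"ry":0,"rz":0},{"grip":0.6,"dx":0,"dy":0,"dz":0.5,"rx":0,"ry":0,"rz":0},{"grip":0.6,"dx":0,"dy":0,"dz":0.25,"rx":0,"ry":0,"rz":0},{"grip":0.6,"dx":0,"dy":0,"dz":0,"rx":0,"ry":0,"rz":0}]'
python3 - <<'E'
from h import *
plan(.5754,-.0265,.031,182)
E
```

```text
time: 73.85
tool_pos: [0.5762, -0.0263, 0.0429]
ee_rot: [-3.14, 0.005, -3.095]
wrist_force: [-0.1, -0.8, 0.3]
width: 0.0561
t 73.85 pos [ 0.5762 -0.0263  0.0429] rpy [-179.88    0.27 -177.35] j1,j6 [-0.14 -1.76] w 0.0561 F [-0.1 -0.8  0.3]
units [ 0.03 -0.    0.48] full rot [-0.02  0.05  0.13] level only [-0.02  0.05 -0.  ] | rows 1 [ 0.033 -0.004  0.476]
```

```bash
python3 -m inch '[{"grip":0.6,"dx":0.03,"dy":0,"dz":0.25,"rx":0,"ry":0.05,"rz":0},{"grip":0.6,"dx":0,"dy":0,"dz":0.15,"rx":0,"ry":0,"rz":0},{"grip":0.6,"dx":0,"dy":0,"dz":0,"rx":0,"ry":0,"rz":0}]'
python3 - <<'E'
from h import *
plan(.5754,-.0265,.031,182)
E
```

```text
time: 74.22
tool_pos: [0.576, -0.0266, 0.0329]
ee_rot: [-3.139, 0.002, -3.095]
wrist_force: [0.2, -0.5, -0.1]
width: 0.0562
t 74.22 pos [ 0.576  -0.0266  0.0329] rpy [-1.7987e+02  9.0000e-02 -1.7736e+02] j1,j6 [-0.14 -1.76] w 0.0562 F [ 0.2 -0.5 -0.1]
units [0.02 0.   0.08] full rot [-0.03  0.02  0.13] level only [-0.03  0.02 -0.  ] | rows 1 [0.025 0.003 0.077]
```

```bash
python3 -m inch '[{"grip":0.6,"dx":0,"dy":0,"dz":0.06,"rx":0,"ry":0,"rz":0},{"grip":0.4,"dx":0,"dy":0,"dz":0,"rx":0,"ry":0,"rz":0},{"grip":0.3,"dx":0,"dy":0,"dz":0,"rx":0,"ry":0,"rz":0},{"grip":0.15,"dx":0,"dy":0,"dz":0,"rx":0,"ry":0,"rz":0},{"grip":0.1,"dx":0,"dy":0,"dz":0,"rx":0,"ry":0,"rz":0},{"grip":0.1,"dx":0,"dy":0,"dz":0,"rx":0,"ry":0,"rz":0}]'; python3 -m inch '[{"grip":0.1,"dx":0,"dy":0,"dz":-0.4,"rx":0,"ry":0,"rz":0},{"grip":0.1,"dx":0,"dy":0,"dz":-0.8,"rx":0,"ry":0,"rz":0},{"grip":0.1,"dx":0,"dy":0,"dz":-1,"rx":0,"ry":0,"rz":0},{"grip":0.1,"dx":0,"dy":0,"dz":-1,"rx":0,"ry":0,"rz":0}]'
python3 - <<'E'
from h import *
plan(.526,.199,.30,182)
s=cams.snapshot('top');t=cams.snapshot('side')
cv2.imwrite('pics/g16.png',np.hstack([cv2.resize(s['frame'][120:290,110:330],(440,340),interpolation=3),cv2.resize(t['frame'][100:270,230:400],(340,340),interpolation=3)])[...,::-1])
E
```

```text
time: 74.97
tool_pos: [0.5766, -0.0266, 0.0322]
ee_rot: [-3.139, 0.003, -3.095]
wrist_force: [-0.0, 0.4, 0.1]
width: 0.0235
time: 75.47
tool_pos: [0.5746, -0.0262, 0.1132]
ee_rot: [-3.14, -0.002, -3.095]
wrist_force: [0.6, 0.7, -0.6]
width: 0.0233
t 75.47 pos [ 0.5746 -0.0262  0.1132] rpy [-1.7991e+02 -1.3000e-01 -1.7736e+02] j1,j6 [-0.14 -1.76] w 0.0233 F [ 0.6  0.7 -0.6]
units [ 1.54  9.08 -7.48] full rot [-0.02 -0.03  0.13] level only [-0.02 -0.03  0.  ] | rows 10 [ 0.154  0.908 -0.748]
```

View pics/g16.png

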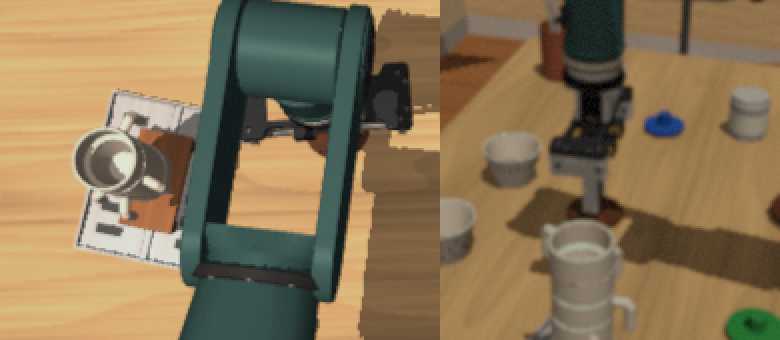

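```bash
python3 -m inch '[{"grip":0.1,"dx":0,"dy":0,"dz":-1,"rx":0,"ry":0,"rz":0},{"grip":0.1,"dx":0,"dy":0,"dz":-1,"rx":0,"ry":0,"rz":0},{"grip":0.1,"dx":0,"dy":0,"dz":-1,"rx":0,"ry":0,"rz":0},{"grip":0.1,"dx":0,"dy":0,"dz":-1,"rx":0,"ry":0,"rz":0},{"grip":0.1,"dx":0,"dy":0,"dz":-1,"rx":0,"ry":0,"rz":0},{"grip":0.1,"dx":0,"dy":0,"dz":-1,"rx":0,"ry":0,"rz":0},{"grip":0.1,"dx":0,"dy":0,"dz":-0.8,"rx":0,"ry":0,"rz":0},{"grip":0.1,"dx":0,"dy":0.5,"dz":-0.3,"rx":0,"ry":0,"rz":0},{"grip":0.1,"dx":0.1,"dy":0.9,"dz":0,"rx":0,"ry":0,"rz":0},{"grip":0.1,"dx":0.15,"dy":0.9,"dz":0,"rx":0,"ry":0,"rz":0}]'
python3 - <<'E'
from h import *
plan(.526,.199,.295,182)
s=cams.snapshot('top')
cv2.imwrite('pics/g17.png',cv2.resize(s['frame'][150:270,120:280],(800,600),interpolation=3)[...,::-1])
E
```

```text
time: 76.82
tool_pos: [0.5648, 0.033, 0.2884]
ee_rot: [3.142, -0.01, -3.098]
wrist_force: [-0.2, -0.1, -1.4]
width: 0.0234
t 76.83 pos [0.5648 0.033  0.2884] rpy [ 180.     -0.55 -177.51] j1,j6 [-0.04 -1.66] w 0.0234 F [-0.2 -0.1 -1.4]
units [ 1.27  6.7  -0.25] full rot [ 0.   -0.11  0.1 ] level only [ 0.   -0.11 -0.  ] | rows 7 [ 0.181  0.957 -0.036]
```

View pics/g17.png

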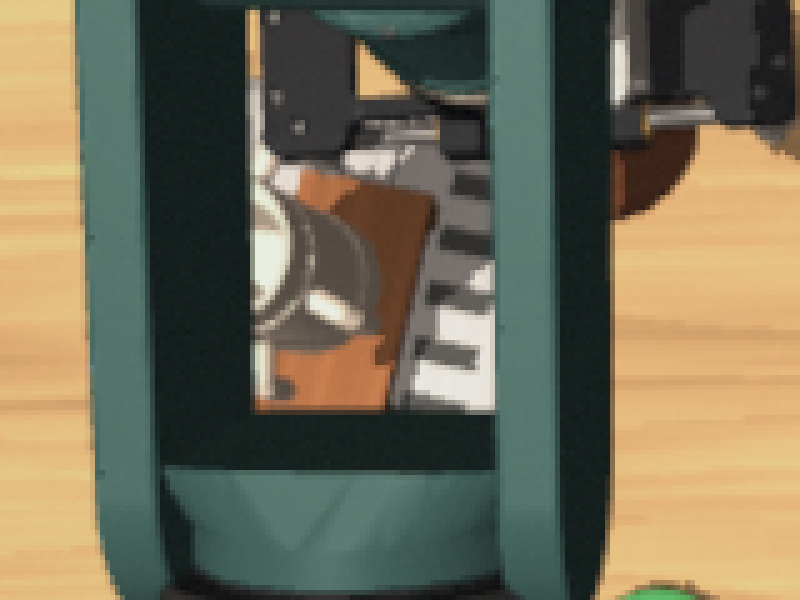

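```bash
python3 -m inch '[{"grip":0.1,"dx":0.2,"dy":0.95,"dz":-0.1,"rx":0,"ry":-0.11,"rz":0},{"grip":0.1,"dx":0.2,"dy":0.95,"dz":-0.1,"rx":0,"ry":0,"rz":0},{"grip":0.1,"dx":0.2,"dy":0.95,"dz":0,"rx":0,"ry":0,"rz":0},{"grip":0.1,"dx":0.2,"dy":0.95,"dz":0,"rx":0,"ry":0,"rz":0},{"grip":0.1,"dx":0.2,"dy":0.95,"dz":0,"rx":0,"ry":0,"rz":0},{"grip":0.1,"dx":0.1,"dy":0.7,"dz":0,"rx":0,"ry":0,"rz":0},{"grip":0.1,"dx":0,"dy":0.2,"dz":0,"rx":0,"ry":0,"rz":0},{"grip":0.1,"dx":0,"dy":0,"dz":0,"rx":0,"ry":0,"rz":0},{"grip":0.1,"dx":0,"dy":0,"dz":0,"rx":0,"ry":0,"rz":0}]'
python3 - <<'E'
from h import *
plan(.526,.199,.29,182)
E
```

```text
time: 78.0
tool_pos: [0.5269, 0.181, 0.2853]
ee_rot: [3.141, -0.013, -3.092]
wrist_force: [-0.8, 0.0, -0.5]
width: 0.0229
t 78.0 pos [0.5269 0.181  0.2853] rpy [ 179.99   -0.74 -177.18] j1,j6 [ 0.23 -1.39] w 0.0229 F [-0.8  0.  -0.5]
units [ 0.    0.72 -0.19] full rot [ 0.   -0.15  0.16] level only [ 0.   -0.15 -0.  ] | rows 1 [ 0.003  0.722 -0.187]
```

```bash
python3 -m inch '[{"grip":0.1,"dx":0,"dy":0.4,"dz":0,"rx":0,"ry":-0.15,"rz":0},{"grip":0.1,"dx":0,"dy":0.3,"dz":0,"rx":0,"ry":0,"rz":0},{"grip":0.1,"dx":0,"dy":0,"dz":0,"rx":0,"ry":0,"rz":0},{"grip":0.1,"dx":0,"dy":0,"dz":0,"rx":0,"ry":0,"rz":0}]'
python3 - <<'E'
from h import *
plan(.526,.199,.2532,182)
s=cams.snapshot('top');t=cams.snapshot('side')
cv2.imwrite('pics/g18.png',np.hstack([cv2.resize(s['frame'][120:290,110:280],(400,400),interpolation=3),cv2.resize(t['frame'][150:300,220:370],(400,400),interpolation=3)])[...,::-1])
E
```

```text
time: 78.5
tool_pos: [0.5264, 0.1986, 0.2855]
ee_rot: [3.141, 0.002, -3.094]
wrist_force: [-0.3, 0.7, -0.3]
width: 0.023
t 78.5 pos [0.5264 0.1986 0.2855] rpy [ 1.7999e+02  9.0000e-02 -1.7728e+02] j1,j6 [ 0.26 -1.36] w 0.023 F [-0.3  0.7 -0.3]
units [0.02 0.02 1.29] full rot [0.   0.02 0.14] level only [0.   0.02 0.  ] | rows 2 [0.009 0.008 0.647]
```

View pics/g18.png

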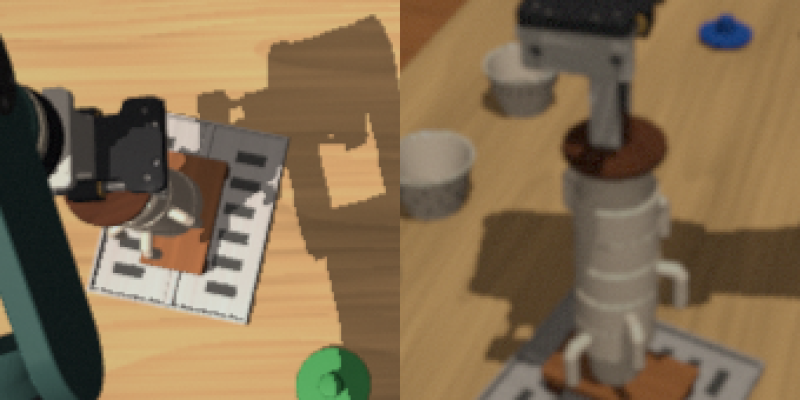

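```bash
python3 -m inch '[{"grip":0.1,"dx":0,"dy":0.02,"dz":0.3,"rx":0,"ry":0,"rz":0},{"grip":0.1,"dx":0,"dy":0,"dz":0.35,"rx":0,"ry":0,"rz":0},{"grip":0.1,"dx":0,"dy":0,"dz":0.25,"rx":0,"ry":0,"rz":0},{"grip":0.1,"dx":0,"dy":0,"dz":0.1,"rx":0,"ry":0,"rz":0},{"grip":0.1,"dx":0,"dy":0,"dz":0,"rx":0,"ry":0,"rz":0}]'
python3 - <<'E'
from h import *
plan(.526,.199,.2532,182)
E
```

```text
time: 79.22
tool_pos: [0.5261, 0.1986, 0.2577]
ee_rot: [-3.141, -0.0, -3.095]
wrist_force: [0.3, -0.4, -0.8]
width: 0.023
t 79.22 pos [0.5261 0.1986 0.2577] rpy [-1.7998e+02 -2.0000e-02 -1.7733e+02] j1,j6 [ 0.26 -1.36] w 0.023 F [ 0.3 -0.4 -0.8]
units [0.   0.02 0.18] full rot [-0.   -0.    0.13] level only [-0. -0.  0.] | rows 1 [0.004 0.017 0.179]
```

```bash
python3 -m inch '[{"grip":0.1,"dx":0,"dy":0.01,"dz":0.07,"rx":0,"ry":0,"rz":0},{"grip":0.1,"dx":0,"dy":0,"dz":0.05,"rx":0,"ry":0,"rz":0},{"grip":0.1,"dx":0,"dy":0,"dz":0.05,"rx":0,"ry":0,"rz":0},{"grip":0.1,"dx":0,"dy":0,"dz":0,"rx":0,"ry":0,"rz":0}]'; python3 -m inch '[{"grip":0.1,"dx":0,"dy":0,"dz":0.05,"rx":0,"ry":0,"rz":0},{"grip":0.1,"dx":0,"dy":0,"dz":0,"rx":0,"ry":0,"rz":0}]'
```

```text
time: 79.72
tool_pos: [0.5264, 0.1989, 0.2539]
ee_rot: [3.142, 0.001, -3.095]
wrist_force: [-0.8, 0.6, -0.8]
width: 0.0232
time: 79.97
tool_pos: [0.5267, 0.199, 0.2532]
ee_rot: [3.141, 0.002, -3.095]
wrist_force: [-0.3, -0.8, -2.0]
width: 0.0234
```

```bash
python3 -m inch '[{"grip":0.1,"dx":0,"dy":0,"dz":0.05,"rx":0,"ry":0,"rz":0},{"grip":0.1,"dx":0,"dy":0,"dz":0,"rx":0,"ry":0,"rz":0}]'; python3 -m inch '[{"grip":0.3,"dx":0,"dy":0,"dz":0,"rx":0,"ry":0,"rz":0},{"grip":0.5,"dx":0,"dy":0,"dz":0,"rx":0,"ry":0,"rz":0},{"grip":0.6,"dx":0,"dy":0,"dz":0,"rx":0,"ry":0,"rz":0},{"grip":0.6,"dx":0,"dy":0,"dz":-0.2,"rx":0,"ry":0,"rz":0},{"grip":0.6,"dx":0,"dy":0,"dz":-0.6,"rx":0,"ry":0,"rz":0},{"grip":0.6,"dx":0,"dy":0,"dz":-0.9,"rx":0,"ry":0,"rz":0},{"grip":0.6,"dx":0,"dy":0,"dz":-0.9,"rx":0,"ry":0,"rz":0},{"grip":0.6,"dx":0,"dy":0,"dz":-0.5,"rx":0,"ry":0,"rz":0}]'
```

```text
time: 80.22
tool_pos: [0.527, 0.199, 0.2532]
ee_rot: [3.141, 0.004, -3.095]
wrist_force: [-0.6, -0.9, 0.3]
width: 0.0232
time: 81.22
tool_pos: [0.5264, 0.1989, 0.3342]
ee_rot: [3.141, 0.003, -3.095]
wrist_force: [0.5, 0.3, -0.6]
width: 0.0567
```

Seated at the expected height and released. I move the arm clear to the right and check.

```bash
python3 -m inch '[{"grip":0.6,"dx":0,"dy":-0.9,"dz":0,"rx":0,"ry":0,"rz":0},{"grip":0.6,"dx":0,"dy":-0.9,"dz":0,"rx":0,"ry":0,"rz":0},{"grip":0.6,"dx":0,"dy":-0.9,"dz":0,"rx":0,"ry":0,"rz":0},{"grip":0.6,"dx":0,"dy":-0.9,"dz":0,"rx":0,"ry":0,"rz":0},{"grip":0.6,"dx":0,"dy":-0.9,"dz":0,"rx":0,"ry":0,"rz":0},{"grip":0.6,"dx":0,"dy":-0.9,"dz":0,"rx":0,"ry":0,"rz":0},{"grip":0.6,"dx":0,"dy":-0.9,"dz":0,"rx":0,"ry":0,"rz":0},{"grip":0.6,"dx":0,"dy":-0.9,"dz":0,"rx":0,"ry":0,"rz":0},{"grip":0.6,"dx":0,"dy":-0.9,"dz":0,"rx":0,"ry":0,"rz":0},{"grip":0.6,"dx":0,"dy":-0.9,"dz":0,"rx":0,"ry":0,"rz":0},{"grip":0.6,"dx":0,"dy":-0.5,"dz":0,"rx":0,"ry":0,"rz":0},{"grip":0.6,"dx":0,"dy":0,"dz":0,"rx":0,"ry":0,"rz":0}]'
python3 - <<'E'
from h import *
s=cams.snapshot('top');t=cams.snapshot('side')
for n,x in(("top",s),("side",t)):
    m=comp(brown(x),proj(x,[[.526,.199,.235]])[0])
    p,c=fit([(x,m)],LID,[.526,.199,.221,0,0,0],[0,1],[.003,.003]); print(n,m.sum(),p[:3],c)
    for q in("cup_a","sugar_jar","tea_tin"): print(q,[(round(d["score"],2),back(x,d["pixel"],0)[:2].round(3).tolist()) for d in spotter.place_of(x,q)][:2])
    S=x["frame"].copy()
    # overlay of expected stack rims
    big=cv2.resize(S,None,fx=4,fy=4,interpolation=3)
    for mdl,z in [(LID,.221)]:
        for pt in mdl: 
            h=cv2.convexHull(((proj(x,pt+[.526,.199,z])+.5)*4).astype(np.int32)); cv2.polylines(big,[h],True,(0,255,0),1)
    for k in range(5):
        h=((proj(x,ring(.033,.074)+[.526,.199,.033+.03*k])+.5)*4).astype(np.int32); cv2.polylines(big,[h],True,(255,0,0),1)
    cut=big[480:1160,440:1080] if n=="top" else big[560:1400,880:1520]
    cv2.imwrite(f'pics/f_{n}.png',cv2.resize(cut,None,fx=.7,fy=.7)[...,::-1])
E
```

```text
time: 82.72
tool_pos: [0.5388, -0.0449, 0.3413]
ee_rot: [3.14, 0.011, -3.093]
wrist_force: [-0.8, 0.0, -0.0]
width: 0.0566
top 1074.0 [0.52676523 0.19828968 0.221     ] 0.10445763170719147
cup_a [(0.88, [0.767, -0.223]), (0.75, [0.79, -0.002])]
sugar_jar [(0.93, [0.798, 0.123])]
tea_tin [(0.71, [0.559, 0.275]), (0.65, [0.411, -0.475])]
side 738.0 [0.52608418 0.19355784 0.221     ] 0.17911584675312042
cup_a [(0.66, [0.775, -0.217]), (0.56, [0.792, -0.01])]
sugar_jar [(0.87, [0.806, 0.134]), (0.61, [0.558, 0.107])]
tea_tin [(0.96, [0.393, -0.484])]
```

View pics/f_top.png

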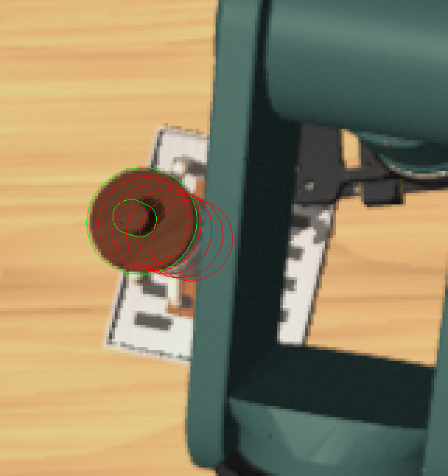

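View pics/f_side.png

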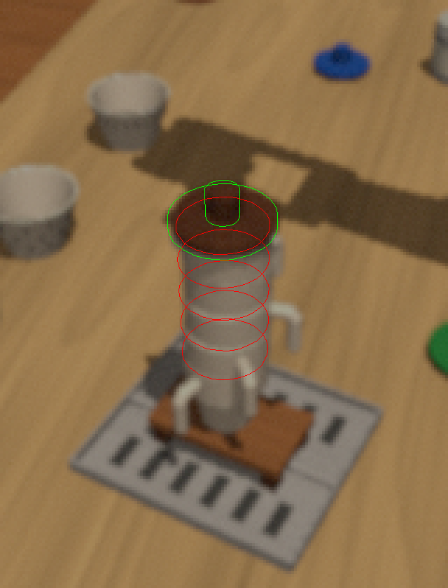

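Rims and lid match the model of a fully nested stack, and the arm is clear of everything. I hand in the job.

```bash
python3 -m inch '[{"grip":0.6,"dx":0,"dy":0,"dz":0,"rx":0,"ry":0,"rz":0},{"grip":0.6,"dx":0,"dy":0,"dz":0,"rx":0,"ry":0,"rz":0},{"grip":0.6,"dx":0,"dy":0,"dz":0,"rx":0,"ry":0,"rz":0}]'; python3 -c "
from bench import robot
print(robot.close_job())"
```

```text
time: 83.5
tool_pos: [0.5387, -0.0433, 0.3413]
ee_rot: [3.14, 0.011, -3.09]
wrist_force: [0.8, -0.5, 0.3]
width: 0.0562
the job is handed in; nothing more can be done
None
```

The job is done and handed in at 83.5 s, with no verdict reported back. I turned the stand about 27° until it lay along the tray's rib. Then I nested all five mugs on its middle, with handles at about 64, 125, 180, 240 and 333°. The lid had been knocked aside partway through, so I located it again before seating it on the top mug.

**What the last checks showed:**
- **Heights:** every mug and the lid stopped within about 0.3 mm of its fully-home height.
- **Lid and rims:** the lid outline and mug rims in the final pictures match the expected nest. The top camera puts the lid within about 1 mm of the stack axis; the side camera is about 5 mm off in y, with a poorer fit.
- **Stand:** it looks level with its feet in the wells, and its pose is well inside the 12 mm foot clearance. My six-value fit to the pictures read about 3° of tilt, but its outline wrongly included the feet, so I did not trust it. The levelness therefore rests on the stand's placement and the pictures, not a direct measurement.
- **Bystanders:** the jar and cups were found within about 16 mm of where they started, which is detector scatter. For the tin, the best-scoring top-view detection was spurious (on the stack). The next one matched its start position.

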